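Load a gold bar and close the pillar die over it

TASK

Get the marking die ready for the press. Lay the small gold bar that lies on the felt pad flat in the die's nest, between the locating pins; then take the upper die half by its shank, turn it to suit the four guide pillars (the thick pillar belongs in the large bore) and slide it down onto them until its stamp rests flush on the bar, and let go. Work gently: do not force, jam or drop either half, and leave the other things on the bench where they are.

Things in the scene. Friction and masses are not known exactly. Their poses are not given: they have to be found in the camera images.
- bar_center (a point): centre of the small loose gold bar, 60 x 36 x 12 mm (its own x, y, z), 0.5 kg, edges rounded; it lies flat on a felt pad 6 mm high, long side along its x
- nest (a point): centre of the anvil's top face on the fixed lower die half, 38 to 52 mm above the bench (it stands on parallels): the bar's underside belongs here, long side along this x, either way round. z up. Six pins (6 mm thick, 5 mm high, tapered tips) frame the bar with 1.5 mm play each side: at x = +-20, y = +-22.5 mm and x = +-34.5, y = 0. Anvil 76 x 56 mm, 18 mm above the 196 x 112 mm steel shoe
- thick_pillar (a point): centre of the flat tip of the thick guide pillar (18 mm), 54 mm above the nest point, at x = +58, y = +39 mm in the nest's axes. Three thinner pillars (14 mm) of the same height stand at (+58, -39), (-58, +39) and (-58, -39). All upright, fixed, 72 mm tall, ends flat, edges only just broken (0.3 mm). Nothing else of the lower half is higher than 5 mm above the nest point
- shank (a point): half-way up the round shank (25 mm thick, 45 mm long, pointing up) of the loose upper die half, on its axis, over its centre of mass (0.7 to 0.9 kg). z up, x along its 150 mm side. Its shoe, 150 x 112 x 16 mm, has its top 22.5 mm and its underside 38.5 mm below this point; the 50 x 30 mm stamp under it ends 54.5 mm below. Closed on the bar, this point is 66.5 mm above the nest point
- large_bore (a point): lower mouth of the large bore (18.6 mm, for the thick pillar) in the upper half's shoe: x = +58, y = +39, z = -38.5 mm from the shank point in its axes. Three 14.6 mm bores at (+58, -39), (-58, +39), (-58, -39). All pass straight through the 16 mm shoe, edges sharp below, 0.3 mm play round each pillar. The half waits on a wooden rest, shoe's underside 26 mm above the bench
- hammer: loose hammer with wooden handle, 260 mm, bystander; origin at mid length
- punch: loose steel hand punch, 105 mm, bystander
- caliper: loose digital caliper, 200 mm, bystander
- loupe: loose loupe, 26 mm high, bystander
- brush: loose brush with wooden handle, 170 mm, bystander
Mind the look-alikes: they are no part of the job. Of the things that look like the part that bears bar_center, the smallest one is meant.

How it is judged:
By the outcome, as a careful person would: the job done as asked, in the order asked, and still so for the second after the job is handed in, with the robot touching nothing.
It also fails if it takes over 72 s, if anything falls off the work surface, if the arm or the gripper's body presses on something with over 40 N, if the wrist force passes 120 N, or if a joint passes its speed limit or range.

ROBOT

A 7-joint arm with a two-finger parallel gripper is mounted at the origin on the work surface. World frame = base frame: x ahead of the robot, y to its left, z up, the work surface at z = 0. Lengths are in m, angles in rad, forces in N, time in s.
With the tool pointing down it reaches from about 0.35 to 0.9 m from the base axis. Payload 8.1 kg.
Tool frame: the origin (TCP) lies on the centre line of the jaws, within the pads' length; the fingertips stand 11 mm ahead of it and the grasp point (between the pads) lies 8 mm behind it; z points along the fingers, y is the line along which they close (so a half turn about z gives the same grasp; the last joint's range is limited). The gripper opens to 92 mm and grips with 3 to 60 N. Pads are 19 mm wide; open, the fingers measure 130 mm over their backs; the gripper's body (75 mm by 190 mm) begins 47 mm behind the grasp point.
Start: joints at [-1.396, 0.434, 0.025, 1.573, -0.012, 1.134, -0.075], TCP at [0.171, 0.601, 0.238] pointing down, gripper open.
Joint ranges: [-2.62, 2.62], [-0.44, 2.09], [-1.27, 1.32], [0.08, 2.57], [-1.32, 4.46], [0.12, 2], [-2.74, 2.74]. Speed limits (rad/s): [2.22, 2.22, 3.01, 3.01, 3.14, 3.14, 3.14].

INTERFACE

Orientations are given as a 3x3 rotation matrix whose columns are the frame's x, y, z axes.
In Python, from rig import arm gives the robot as it stands.
- The arm moves only by the tool step_arm, never from a script. Its argument "rows" is a list of rows, each an object of numbers: "dx", "dy", "dz": the shift along the tool's x, y, z in m; "yaw": the turn about the tool's z in rad; "grip": the closure in counts, from 0 (fully open) to 255 (shut). In form: [{"dx": .., "dy": .., "dz": .., "yaw": .., "grip": ..}, ...]. A call has exactly 5 rows; each row shifts and turns the commanded pose from where the row before left it, along the tool's axes as they then stand; what a row does not reach is not made up. A row lasts 1/10 s, in which the tool goes at most 50 mm and 8.59 degrees, less where a joint would pass 70% of its speed; a pose out of reach is approached as far as the arm can. A call is refused whole if a number of a shift passes 0.05 or a number of a turn 0.15, either way. A call with a gripper value outside its range is refused whole. The fingers move at their own pace and stop on an object; "newtons" is the grip in N (left out, the last holds). Time passes only in rows, so rows that do not move let the fingers close, or fill a call up. It gives the time, the measured TCP pose, the force, the opening and the grip force at its end, in the units of the state.
- arm.get_obs(): the state, without advancing time (a new reading comes with each control period).
- arm.camera(name): name is "scene" or "top"; returns the picture (400x640x3 uint8, red, green, blue); there is no depth.
- arm.camera_model(name): a dict with "fovy" (degrees; the focal length in pixels is half the picture's height over the tangent of half this angle, whatever the lens; pixels are square), "cx", "cy" (the principal point, pixels), "camera_from_world" (4x4, takes a point from world to camera coordinates). Camera axes: x right, y down, z forward; pixel columns grow to the right and rows downward; lengths in m; the calibration is good to about 2 mm. A picture is of the moment at which its call begins. camera_model takes no time and is no camera call.
- arm.finish_job(): hands the job in; it is judged then, once.
The state is a dict: "t": time; "qpos": joint angles; "joint_velocities": joint speeds; "joint_torque": joint torques, N m; "ee_pos": TCP position; "tcp_rot": TCP orientation; "force": force on the tool from outside, world axes, zero at the start; "moment": the same for the moment, N m; "gripper_width": finger opening in m; "grasp_force": force on a finger pad.
Only numpy, scipy, OpenCV 4.12 (cv2) and the standard library are available. Lean on these libraries where they do the work, as an engineer would, in place of code of your own. Each camera call takes 0.05 s, during which the arm holds its last target. There are 200 camera calls.

## Working session

There is one attempt and no reset: what is moved stays moved. The work goes in short steps, Python scripts to look and compute and a tool call to move; the robot and the scene stay as the last step left them, time stands still between calls to the robot, and variables do not carry over. Pictures are saved under pics/ and viewed, at most 10 in all, crops included, and the job is handed in when it is done.

Besides the shell and the picture viewer there is one more tool, called after "Call:" in YAML: its name, and indented under it one key for each argument. step_arm: Moves the arm, as the interface text tells. Its arguments: {"type":"object","properties":{"rows":{"type":"array"},"newtons":{"type":"number"}},"required":["rows"]}

```bash
mkdir -p pics
python3 - <<'E'
from rig import arm
import cv2,numpy as np
for n in("scene","top"):
    im=arm.camera(n); cv2.imwrite(f"pics/{n}0.png",im[:,:,::-1]); m=arm.camera_model(n)
    print(n,m["fovy"],m["cx"],m["cy"],np.round(m["camera_from_world"],4).tolist(),{k:v for k,v in m.items() if k not in("fovy","cx","cy","camera_from_world")})
o=arm.get_obs();print({k:np.round(v,3).tolist() for k,v in o.items()})
E
```

```text
scene 53.38975009856722 311.6789263184496 201.75370495888842 [[0.705, 0.7092, -0.0014, -0.3681], [0.594, -0.5915, -0.5452, -0.2655], [-0.3875, 0.3836, -0.8383, 1.3223], [0.0, 0.0, 0.0, 1.0]] {}
top 52.28292845701165 320.4238460719264 202.93406592669166 [[-0.0188, -0.9997, 0.0123, -0.0041], [-0.9837, 0.0163, -0.1789, 0.5355], [0.1786, -0.0155, -0.9838, 1.2233], [0.0, 0.0, 0.0, 1.0]] {}
{'t': 0.1, 'qpos': [-1.396, 0.435, 0.025, 1.574, -0.012, 1.134, -0.075], 'joint_velocities': [-0.001, -0.002, -0.0, -0.0, 0.002, -0.001, 0.001], 'joint_torque': [0.003, -66.912, 0.988, -31.514, -0.061, 0.037, 0.0], 'ee_pos': [0.171, 0.601, 0.237], 'tcp_rot': [[-0.962, 0.274, -0.0], [0.274, 0.962, -0.001], [-0.0, -0.001, -1.0]], 'force': [-0.007, 0.478, -0.421], 'moment': [0.04, 0.029, 0.047], 'grasp_force': 0.0, 'gripper_width': 0.092}
```

View pics/top0.png

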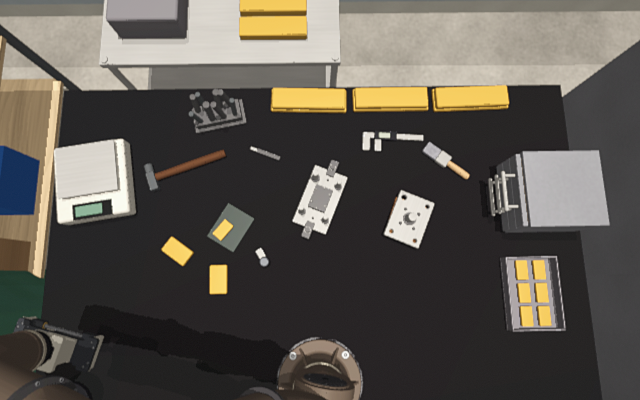

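View pics/scene0.png

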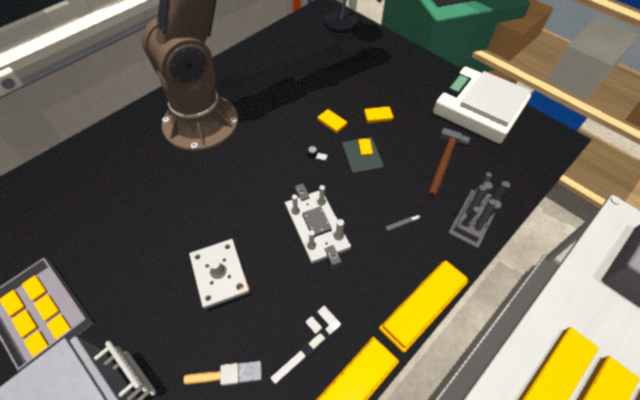

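The top view shows the small bar on the felt pad at (222,229), the lower die at (321,199), and the upper half at (409,218). I'll enlarge these for detail.

Run:
```python
import cv2,numpy as np
t=cv2.imread("pics/top0.png");s=cv2.imread("pics/scene0.png")
def c(im,x,y,w=80,h=60):
    return cv2.resize(im[y:y+h,x:x+w],(w*5,h*5),interpolation=cv2.INTER_CUBIC)
def g(im,x,y):
    o=c(im,x,y)
    for i in range(0,80,10): cv2.putText(o,str(x+i),(i*5,8),0,.3,(0,255,255));cv2.line(o,(i*5,0),(i*5,4),(0,255,255))
    for i in range(0,60,10): cv2.putText(o,str(y+i),(0,i*5+4),0,.3,(0,255,255))
    return o
m=np.vstack([np.hstack([g(t,282,165),g(t,372,186)]),np.hstack([g(s,278,200),g(s,180,235)])])
cv2.imwrite("pics/m0.png",m)
```

```text
(no output)
```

View pics/m0.png

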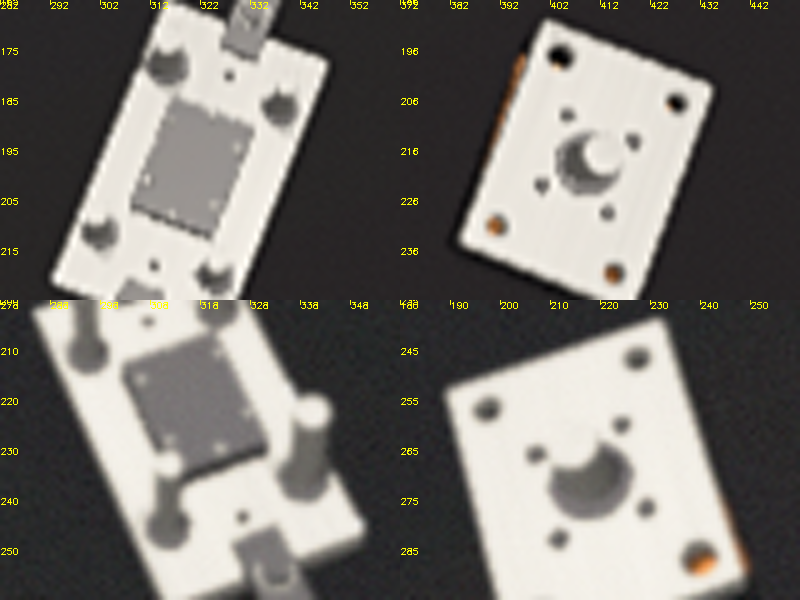

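The thick pillar is upper-left in the top view (about 315,178), and lies to the right in the scene view (tip 340,222). The large bore is also upper-left (404,197), and at (238,286) in scene. Both halves lie about -21° in yaw. The small screw dots will make good subpixel marks.

```bash
cat > h.py <<'E'
import cv2,numpy as np
from rig import arm
M={n:arm.camera_model(n) for n in("scene","top")}
def grab(n,k=4): return np.mean([arm.camera(n).astype(float) for _ in range(k)],0)
def ray(n,uv):
    m=M[n];f=200/np.tan(np.radians(m["fovy"]/2));T=np.array(m["camera_from_world"]);R=T[:3,:3]
    d=R.T@np.array([(uv[0]-m["cx"])/f,(uv[1]-m["cy"])/f,1]);return -R.T@T[:3,3],d/np.linalg.norm(d)
def proj(n,p):
    m=M[n];f=200/np.tan(np.radians(m["fovy"]/2));T=np.array(m["camera_from_world"]);c=T[:3,:3]@p+T[:3,3]
    return np.array([m["cx"]+f*c[0]/c[2],m["cy"]+f*c[1]/c[2]])
def onz(n,uv,z):
    o,d=ray(n,uv);return o+d*(z-o[2])/d[2]
def tri(a,b): # top px, scene px
    o1,d1=ray("top",a);o2,d2=ray("scene",b)
    s=np.linalg.lstsq(np.c_[d1,-d2],o2-o1,rcond=None)[0];p,q=o1+s[0]*d1,o2+s[1]*d2
    return (p+q)/2,np.linalg.norm(p-q)
def dot(im,uv,r=3.5): # dark dot centroid
    g=im.mean(2);c=np.array(uv,float)
    yy,xx=np.mgrid[:g.shape[0],:g.shape[1]]
    for _ in range(6):
        k=np.hypot(xx-c[0],yy-c[1])<r; bg=np.percentile(g[k],75)
        w=np.clip(bg-15-g,0,None)*k; c=np.array([(w*xx).sum(),(w*yy).sum()])/w.sum()
    return c
def gold(im,lo,hi):
    h=cv2.cvtColor(im.astype(np.uint8),cv2.COLOR_RGB2HSV);m=cv2.inRange(h,(15,120,90),(35,255,255))
    k=np.zeros_like(m);k[lo[1]:hi[1],lo[0]:hi[0]]=255
    return m&k
E
python3 - <<'E'
from h import *
np.set_printoptions(precision=4,suppress=True)
t=grab("top");s=grab("scene")
lt=[dot(t,p) for p in((328,180.2),(313,218))];ls=[dot(s,p) for p in((326.5,243.5),(307.5,204))]
print(lt,ls)
P=[tri(a,b) for a,b in zip(lt,ls)];print("lower dots",P);A,B=P[0][0],P[1][0]
print("mid",(A+B)/2,"yaw",np.degrees(np.arctan2(*(A-B)[1::-1])),np.linalg.norm(A-B))
ut=[dot(t,p,3) for p in((405.4,209),(418.6,214.2),(400.2,223),(413.4,228.4))]
us=[dot(s,p,3) for p in((229.2,276.6),(211.6,283),(224.4,260),(207.4,266))]
P=[tri(a,b) for a,b in zip(ut,us)]
for p,a,b in zip(P,ut,us):print(p,onz("top",a,.042)[:2],onz("scene",b,.042)[:2])
Q=np.array([p[0] for p in P]);print("upper mid",Q.mean(0),np.degrees(np.arctan2(*(Q[0]-Q[2])[1::-1])),np.degrees(np.arctan2(*(Q[1]-Q[3])[1::-1])),np.degrees(np.arctan2(*(Q[0]-Q[1])[1::-1])))
for n,im,lo,hi in(("top",t,(205,210),(240,245)),("scene",s,(350,135),(380,160))):
    m=gold(im,lo,hi);r=cv2.minAreaRect(cv2.findNonZero(m));mm=cv2.moments(m,True)
    print(n,r,mm["m10"]/mm["m00"],mm["m01"]/mm["m00"])
    c=[onz(n,p,.018)[:2] for p in cv2.boxPoints(r)];print(np.array(c),np.mean(c,0))
    for i in(0,1):
        e=c[i+1]-c[i];print(np.linalg.norm(e),np.degrees(np.arctan2(e[1],e[0])))
E
```

```text
[array([327.3985, 179.7426]), array([312.3945, 217.6712])] [array([326.2565, 243.2902]), array([307.1144, 203.8548])]
lower dots [(array([ 0.6152, -0.038 ,  0.0234]), np.float64(0.00045492990243154943)), (array([0.4924, 0.012 , 0.0257]), np.float64(0.0007575568939296064))]
mid [ 0.5538 -0.013   0.0246] yaw -22.153497640335072 0.13258543239634013
(array([ 0.5141, -0.2798,  0.0395]), np.float64(0.001527990336507075)) [ 0.5141 -0.2785] [ 0.5148 -0.2807]
(array([ 0.4968, -0.3202,  0.0399]), np.float64(0.0013138111612859872)) [ 0.4968 -0.3191] [ 0.4974 -0.321 ]
(array([ 0.4701, -0.261 ,  0.0402]), np.float64(0.0009732346670013747)) [ 0.4701 -0.2602] [ 0.4707 -0.2616]
(array([ 0.4521, -0.3012,  0.0391]), np.float64(0.0008760731593950621)) [ 0.452  -0.3001] [ 0.4533 -0.3019]
upper mid [ 0.4833 -0.2905  0.0397] -23.08825763025732 -23.0701401145823 66.81230736725962
top ((222.6681365966797, 229.52212524414062), (11.664938926696777, 19.66106605529785), 41.18592834472656) 222.6391304347826 229.58260869565217
[[0.4502 0.3292]
 [0.4965 0.2897]
 [0.4716 0.2615]
 [0.4256 0.3011]] [0.461  0.2954]
0.060842998733884886 -40.47051442114661
0.03763914179010343 -131.51877903158604
scene ((364.9615478515625, 146.30770874023438), (18.631032943725586, 12.74754810333252), 78.69007110595703) 364.8810572687225 146.4625550660793
[[0.4241 0.2989]
 [0.4451 0.3349]
 [0.5021 0.2858]
 [0.4815 0.2511]] [0.4632 0.2927]
0.04169354787170289 59.77651689794105
0.07524535160750107 -40.80103275083312
```

Call:
step_arm:
  rows:
    - {"dx": -0.036, "dy": -0.021, "dz": 0, "yaw": 0, "grip": 80}
    - {"dx": -0.036, "dy": -0.021, "dz": 0, "yaw": 0, "grip": 80}
    - {"dx": -0.036, "dy": -0.021, "dz": 0, "yaw": 0, "grip": 80}
    - {"dx": -0.036, "dy": -0.021, "dz": 0, "yaw": 0, "grip": 80}
    - {"dx": -0.036, "dy": -0.021, "dz": 0, "yaw": 0, "grip": 80}
  newtons: 25

```text
t: 1.0
ee_pos: [0.3167, 0.4494, 0.2379]
tcp_rot: [[-0.962, 0.274, 0.0], [0.274, 0.962, 0.0], [-0.0, 0.001, -1.0]]
force: [-0.1, 0.8, -0.5]
gripper_width: 0.0633
grasp_force: 0.0
```

Call:
step_arm:
  rows:
    - {"dx": -0.036, "dy": -0.021, "dz": 0, "yaw": 0, "grip": 80}
    - {"dx": -0.036, "dy": -0.021, "dz": 0, "yaw": 0, "grip": 80}
    - {"dx": -0.036, "dy": -0.021, "dz": 0, "yaw": 0, "grip": 80}
    - {"dx": -0.036, "dy": -0.021, "dz": 0, "yaw": 0, "grip": 80}
    - {"dx": -0.036, "dy": -0.021, "dz": 0, "yaw": 0, "grip": 80}

```text
t: 1.5
ee_pos: [0.461, 0.299, 0.238]
tcp_rot: [[-0.962, 0.274, 0.0], [0.274, 0.962, 0.0], [-0.0, 0.001, -1.0]]
force: [0.0, 1.1, -0.2]
gripper_width: 0.0631
grasp_force: 0.0
```

Call:
step_arm:
  rows:
    - {"dz": 0.03, "yaw": 0.108, "grip": 80}
    - {"dz": 0.03, "yaw": 0.108, "grip": 80}
    - {"dz": 0.03, "yaw": 0.108, "grip": 80}
    - {"dz": 0.03, "yaw": 0.108, "grip": 80}
    - {"dz": 0, "grip": 80}

```text
schema error: expected keys dx, dy, dz, yaw, grip
```

Call:
step_arm:
  rows:
    - {"dx": -0.001, "dy": -0.0034, "dz": 0.035, "yaw": 0.108, "grip": 80}
    - {"dx": 0, "dy": 0, "dz": 0.035, "yaw": 0.108, "grip": 80}
    - {"dx": 0, "dy": 0, "dz": 0.035, "yaw": 0.108, "grip": 80}
    - {"dx": 0, "dy": 0, "dz": 0.035, "yaw": 0.109, "grip": 80}
    - {"dx": 0, "dy": 0, "dz": 0, "yaw": 0, "grip": 80}

```text
t: 2.0
ee_pos: [0.4575, 0.2952, 0.0941]
tcp_rot: [[-0.757, 0.654, -0.006], [0.654, 0.757, -0.005], [0.001, -0.007, -1.0]]
force: [-1.0, -0.0, 0.2]
gripper_width: 0.0628
grasp_force: 0.0
```

Run:
```python
from h import *
t=arm.camera("top");s=arm.camera("scene")
a=t[190:270,170:270];b=s[105:185,310:410]
m=np.hstack([cv2.resize(x,(400,320),interpolation=cv2.INTER_CUBIC) for x in(a,b)])
cv2.imwrite("pics/b1.png",m[:,:,::-1]);o=arm.get_obs();print(o["ee_pos"],o["tcp_rot"])
```

```text
[0.46002307 0.29683927 0.0981497 ] [[-7.59943691e-01  6.49988662e-01 -5.70168888e-04]
 [ 6.49988912e-01  7.59943369e-01 -7.00664031e-04]
 [-2.21276100e-05 -9.03068665e-04 -9.99999592e-01]]
```

View pics/b1.png

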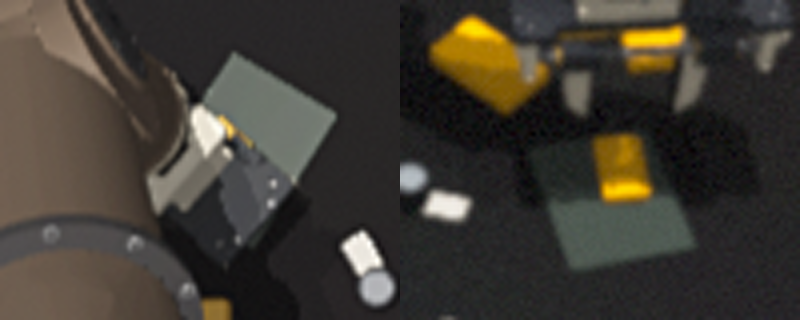

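The view shows the open fingers straddling the small bar on the pad, bar centred between them. I'll descend and grip.

Call:
step_arm:
  rows:
    - {"dx": -0.0017, "dy": -0.0005, "dz": 0.025, "yaw": 0, "grip": 80}
    - {"dx": 0, "dy": 0, "dz": 0.025, "yaw": 0, "grip": 80}
    - {"dx": 0, "dy": 0, "dz": 0.02, "yaw": 0, "grip": 80}
    - {"dx": 0, "dy": 0, "dz": 0.0093, "yaw": 0, "grip": 80}
    - {"dx": 0, "dy": 0, "dz": 0, "yaw": 0, "grip": 80}

```text
t: 2.6
ee_pos: [0.4614, 0.2957, 0.0191]
tcp_rot: [[-0.759, 0.651, 0.0], [0.651, 0.759, 0.001], [0.0, 0.001, -1.0]]
force: [0.3, -0.8, 0.3]
gripper_width: 0.0631
grasp_force: 0.0
```

Call:
step_arm:
  rows:
    - {"dx": 0, "dy": 0, "dz": 0, "yaw": 0, "grip": 255}
    - {"dx": 0, "dy": 0, "dz": 0, "yaw": 0, "grip": 255}
    - {"dx": 0, "dy": 0, "dz": 0, "yaw": 0, "grip": 255}
    - {"dx": 0, "dy": 0, "dz": 0, "yaw": 0, "grip": 255}
    - {"dx": 0, "dy": 0, "dz": 0, "yaw": 0, "grip": 255}

```text
t: 3.1
ee_pos: [0.4618, 0.296, 0.0192]
tcp_rot: [[-0.758, 0.652, 0.002], [0.652, 0.758, 0.001], [-0.0, 0.002, -1.0]]
force: [0.2, 1.1, 6.6]
gripper_width: 0.0352
grasp_force: 25.0
```

Call:
step_arm:
  rows:
    - {"dx": 0, "dy": 0, "dz": -0.02, "yaw": 0, "grip": 255}
    - {"dx": 0, "dy": 0, "dz": -0.035, "yaw": 0, "grip": 255}
    - {"dx": 0, "dy": 0, "dz": -0.035, "yaw": 0, "grip": 255}
    - {"dx": 0, "dy": 0, "dz": -0.035, "yaw": 0, "grip": 255}
    - {"dx": -0.02, "dy": -0.014, "dz": -0.015, "yaw": 0, "grip": 255}

```text
t: 3.6
ee_pos: [0.4666, 0.2753, 0.161]
tcp_rot: [[-0.761, 0.649, 0.002], [0.649, 0.761, 0.004], [0.001, 0.004, -1.0]]
force: [0.3, 0.3, -5.0]
gripper_width: 0.0357
grasp_force: 25.0
```

Call:
step_arm:
  rows:
    - {"dx": -0.034, "dy": -0.0216, "dz": 0, "yaw": 0, "grip": 255}
    - {"dx": -0.034, "dy": -0.0216, "dz": 0, "yaw": 0, "grip": 255}
    - {"dx": -0.034, "dy": -0.0216, "dz": 0, "yaw": 0, "grip": 255}
    - {"dx": -0.034, "dy": -0.0216, "dz": 0, "yaw": 0, "grip": 255}
    - {"dx": -0.034, "dy": -0.0216, "dz": 0, "yaw": 0, "grip": 255}

```text
t: 4.1
ee_pos: [0.5246, 0.0771, 0.1578]
tcp_rot: [[-0.758, 0.652, -0.002], [0.652, 0.758, -0.0], [0.001, -0.002, -1.0]]
force: [0.6, -0.3, -4.7]
gripper_width: 0.0356
grasp_force: 25.0
```

Call:
step_arm:
  rows:
    - {"dx": -0.034, "dy": -0.022, "dz": 0, "yaw": 0, "grip": 255}
    - {"dx": -0.034, "dy": -0.022, "dz": 0, "yaw": 0, "grip": 255}
    - {"dx": -0.012, "dy": -0.008, "dz": 0, "yaw": -0.11, "grip": 255}
    - {"dx": 0, "dy": 0, "dz": 0, "yaw": -0.11, "grip": 255}
    - {"dx": 0, "dy": 0, "dz": 0, "yaw": -0.103, "grip": 255}

```text
t: 4.6
ee_pos: [0.551, -0.0138, 0.1575]
tcp_rot: [[-0.927, 0.376, -0.003], [0.376, 0.927, -0.0], [0.002, -0.001, -1.0]]
force: [-0.1, -0.2, -5.3]
gripper_width: 0.0356
grasp_force: 25.0
```

Run:
```python
from h import *
arm.camera("top");t=arm.camera("top");s=arm.camera("scene")
a=t[150:240,265:365];b=s[160:250,265:365]
m=np.hstack([cv2.resize(x,(400,360),interpolation=cv2.INTER_CUBIC) for x in(a,b)])
cv2.imwrite("pics/n1.png",m[:,:,::-1]);o=arm.get_obs();print(o["ee_pos"],o["tcp_rot"])
```

```text
[ 0.55120489 -0.01283958  0.15778093] [[-9.24828415e-01  3.80380165e-01 -1.82570388e-03]
 [ 3.80380612e-01  9.24830027e-01  1.08942091e-04]
 [ 1.72990518e-03 -5.93709619e-04 -9.99998327e-01]]
```

View pics/n1.png

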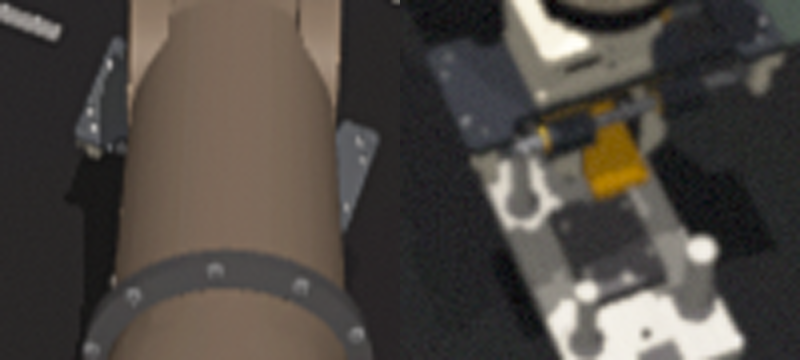

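In scene, the bar hangs over the anvil with its long side along the nest. The arm hides the top view. I'll lower to about 12 mm above the nest and look again.

Call:
step_arm:
  rows:
    - {"dx": -0.0024, "dy": 0.001, "dz": 0.02, "yaw": 0, "grip": 255}
    - {"dx": 0, "dy": 0, "dz": 0.025, "yaw": 0, "grip": 255}
    - {"dx": 0, "dy": 0, "dz": 0.025, "yaw": 0, "grip": 255}
    - {"dx": 0, "dy": 0, "dz": 0.018, "yaw": 0, "grip": 255}
    - {"dx": 0, "dy": 0, "dz": 0, "yaw": 0, "grip": 255}

```text
t: 5.25
ee_pos: [0.5524, -0.0125, 0.068]
tcp_rot: [[-0.925, 0.38, -0.005], [0.38, 0.925, -0.001], [0.005, -0.003, -1.0]]
force: [-0.8, 0.2, -5.5]
gripper_width: 0.0359
grasp_force: 25.0
```

Run:
```python
from h import *
arm.camera("scene");s=grab("scene",4);o=arm.get_obs();print(o["ee_pos"],o["tcp_rot"][:,1])
s0=cv2.imread("pics/scene0.png")[:,:,::-1]
a=s0[195:265,280:350];b=s[195:265,280:350].astype(np.uint8)
m=np.hstack([cv2.resize(x,(400,400),interpolation=cv2.INTER_CUBIC) for x in(a,b)])
np.save("s_bar.npy",s)
cv2.imwrite("pics/n2.png",m[:,:,::-1])
```

```text
[ 0.55550947 -0.01259828  0.07158653] [3.78767125e-01 9.25491610e-01 8.63343736e-04]
```

View pics/n2.png

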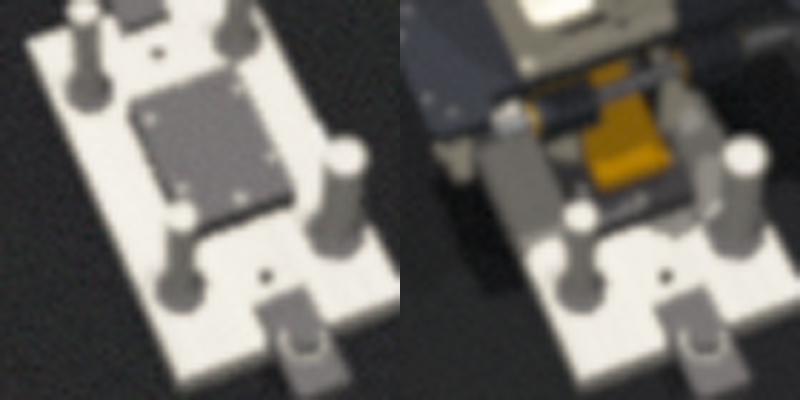

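Run:
```python
from h import *
np.set_printoptions(precision=4,suppress=True)
s=np.load("s_bar.npy");s0=cv2.imread("pics/scene0.png")[:,:,::-1].astype(float)
pins=[(280+x/5.714-.4,195+y/5.714-.4) for x,y in((150,120),(240,90),(270,158),(182,188),(240,197))]
def light(im,uv,r=2.2):
    g=im.mean(2);c=np.array(uv);yy,xx=np.mgrid[:400,:640]
    for _ in range(5):
        k=np.hypot(xx-c[0],yy-c[1])<r;w=np.clip(g-np.median(g[k]),0,None)*k;c=np.array([(w*xx).sum(),(w*yy).sum()])/w.sum()
    return c
pp=[light(s0,p) for p in pins];print(np.array(pp),np.array(pins))
for z in(.0475,.0495):
    W=np.array([onz("scene",p,z)[:2] for p in pp]);c=W[:4].mean(0)
    print(z,"nest",c,"front",W[4],np.linalg.norm(W[4]-c),np.degrees(np.arctan2(*(W[2]-W[1])[::-1])),np.degrees(np.arctan2(*(W[3]-W[0])[::-1])),np.degrees(np.arctan2(*(W[4]-c)[::-1])))
print("dots mid scene z.0265",np.mean([onz("scene",p,.0265) for p in((326.2565,243.2902),(307.1144,203.8548))],0)," top",np.mean([onz("top",p,.0265) for p in((327.3985,179.7426),(312.3945,217.6712))],0))
m=gold(s,(308,203),(330,232));cs=max(cv2.findContours(m,0,2)[0],key=cv2.contourArea)
h=cv2.approxPolyDP(cs,1.2,True)[:,0];print(h.tolist())
for p in h: print(p,onz("scene",p,.0585)[:2],onz("scene",p,.0705)[:2])
ax=np.array([.925,-.379]);print("expected front bottom corners",[np.array([.5555,-.0126])+.03*ax+k*.018*np.array([.379,.925]) for k in(-1,1)])
```

```text
[[305.7409 215.3577]
 [326.     208.6875]
 [332.     219.6364]
 [311.092  232.5031]
 [321.5249 229.1243]] [[305.8513 215.6011]
 [321.6021 210.3508]
 [326.8524 222.2514]
 [311.4516 227.5016]
 [321.6021 229.0767]]
0.0475 nest [ 0.5585 -0.0095] front [ 0.5854 -0.0264] 0.03188060343369747 -20.854880386981506 -29.427712025204364 -32.19230795885041
0.0495 nest [ 0.5593 -0.0103] front [ 0.5862 -0.0273] 0.031810970155397696 -20.85488038698159 -29.42771202520432 -32.1923079588503
dots mid scene z.0265 [ 0.5543 -0.014   0.0265]  top [ 0.5536 -0.0127  0.0265]
[[321, 211], [317, 212], [312, 218], [314, 227], [324, 225], [327, 222]]
[321 211] [0.5499 0.0076] [0.5549 0.0021]
[317 212] [ 0.5446 -0.0022] [ 0.5497 -0.0076]
[312 218] [ 0.5483 -0.0248] [ 0.5534 -0.0298]
[314 227] [ 0.5713 -0.0403] [ 0.5761 -0.0452]
[324 225] [ 0.5855 -0.0176] [ 0.5901 -0.0227]
[327 222] [ 0.5848 -0.0055] [ 0.5894 -0.0108]
expected front bottom corners [array([ 0.5764, -0.0406]), array([ 0.5901, -0.0073])]
```

Run:
```python
from h import *
np.set_printoptions(precision=4,suppress=True)
for i in range(4):
    arm.camera("scene");o=arm.get_obs();print(o["ee_pos"],o["tcp_rot"][:2,1],o["force"],o["moment"])
```

```text
[ 0.5555 -0.0126  0.0716] [0.3787 0.9255] [-0.0465  0.2176 -4.4978] [-0.035  -0.0063  0.0189]
[ 0.5553 -0.0126  0.0714] [0.3785 0.9256] [-0.2195  0.1518 -3.918 ] [ 0.0418  0.0329 -0.0061]
[ 0.5552 -0.0126  0.0713] [0.3785 0.9256] [ 0.0948  0.3372 -5.4042] [ 0.0057  0.0637 -0.0318]
[ 0.5551 -0.0127  0.0711] [0.3785 0.9256] [ 0.1797  0.069  -4.4505] [-0.0106  0.0305  0.0187]
```

Call:
step_arm:
  rows:
    - {"dx": -0.0026, "dy": -0.0004, "dz": 0.003, "yaw": 0, "grip": 255}
    - {"dx": 0, "dy": 0, "dz": 0.003, "yaw": 0, "grip": 255}
    - {"dx": 0, "dy": 0, "dz": 0, "yaw": 0, "grip": 255}
    - {"dx": 0, "dy": 0, "dz": 0, "yaw": 0, "grip": 255}
    - {"dx": 0, "dy": 0, "dz": 0, "yaw": 0, "grip": 255}

```text
t: 6.2
ee_pos: [0.5569, -0.014, 0.0644]
tcp_rot: [[-0.926, 0.378, -0.0], [0.378, 0.926, 0.0], [0.0, -0.0, -1.0]]
force: [-0.4, 0.2, -5.0]
gripper_width: 0.0361
grasp_force: 25.0
```

Call:
step_arm:
  rows:
    - {"dx": 0, "dy": 0, "dz": 0.001, "yaw": 0, "grip": 255}
    - {"dx": 0, "dy": 0, "dz": 0.001, "yaw": 0, "grip": 255}
    - {"dx": 0, "dy": 0, "dz": 0, "yaw": 0, "grip": 255}
    - {"dx": 0, "dy": 0, "dz": 0, "yaw": 0, "grip": 255}
    - {"dx": 0, "dy": 0, "dz": 0, "yaw": 0, "grip": 255}

```text
t: 6.7
ee_pos: [0.5569, -0.014, 0.0624]
tcp_rot: [[-0.926, 0.378, 0.0], [0.378, 0.926, 0.0], [0.0, 0.0, -1.0]]
force: [0.8, 0.5, -4.1]
gripper_width: 0.0357
grasp_force: 25.0
```

Call:
step_arm:
  rows:
    - {"dx": 0, "dy": 0, "dz": 0.001, "yaw": 0, "grip": 255}
    - {"dx": 0, "dy": 0, "dz": 0.001, "yaw": 0, "grip": 255}
    - {"dx": 0, "dy": 0, "dz": 0, "yaw": 0, "grip": 255}
    - {"dx": 0, "dy": 0, "dz": 0, "yaw": 0, "grip": 255}
    - {"dx": 0, "dy": 0, "dz": 0, "yaw": 0, "grip": 255}

```text
t: 7.2
ee_pos: [0.5571, -0.014, 0.0607]
tcp_rot: [[-0.926, 0.378, 0.0], [0.378, 0.926, 0.0], [-0.0, 0.0, -1.0]]
force: [-1.4, 0.5, 2.4]
gripper_width: 0.0359
grasp_force: 25.0
```

Call:
step_arm:
  rows:
    - {"dx": 0.0005, "dy": 0, "dz": 0, "yaw": 0, "grip": 255}
    - {"dx": 0.0005, "dy": 0, "dz": 0, "yaw": 0, "grip": 255}
    - {"dx": 0, "dy": 0, "dz": 0.0003, "yaw": 0, "grip": 255}
    - {"dx": 0, "dy": 0, "dz": 0, "yaw": 0, "grip": 255}
    - {"dx": 0, "dy": 0, "dz": 0, "yaw": 0, "grip": 255}

```text
t: 7.7
ee_pos: [0.5557, -0.0137, 0.0598]
tcp_rot: [[-0.926, 0.378, -0.001], [0.378, 0.926, -0.0], [0.001, -0.0, -1.0]]
force: [-1.2, 0.1, -5.4]
gripper_width: 0.0356
grasp_force: 25.0
```

Run:
```python
from h import *
np.set_printoptions(precision=4,suppress=True)
F=[]
for i in range(3):
    arm.camera("scene");o=arm.get_obs();R=o["tcp_rot"];F.append(np.r_[o["ee_pos"],R.T@o["force"],R.T@o["moment"]])
print(np.mean(F,0))
```

```text
[ 0.5557 -0.0137  0.0598  0.4253 -0.4078  5.9146  0.0571  0.1731 -0.0244]
```

Call:
step_arm:
  rows:
    - {"dx": 0.0004, "dy": 0, "dz": 0.0008, "yaw": 0, "grip": 255}
    - {"dx": 0, "dy": 0, "dz": 0.0007, "yaw": 0, "grip": 255}
    - {"dx": 0, "dy": 0, "dz": 0, "yaw": 0, "grip": 255}
    - {"dx": 0, "dy": 0, "dz": 0, "yaw": 0, "grip": 255}
    - {"dx": 0, "dy": 0, "dz": 0, "yaw": 0, "grip": 255}

```text
t: 8.35
ee_pos: [0.5556, -0.0135, 0.0586]
tcp_rot: [[-0.926, 0.378, 0.0], [0.378, 0.926, 0.0], [-0.0, 0.0, -1.0]]
force: [-0.6, 1.1, -5.1]
gripper_width: 0.0356
grasp_force: 25.0
```

```bash
cat >> h.py <<'E'
def state(k=3):
    np.set_printoptions(precision=4,suppress=True);F=[]
    for i in range(k):
        arm.camera("scene");o=arm.get_obs();R=o["tcp_rot"];F.append(np.r_[o["ee_pos"],R.T@o["force"],R.T@o["moment"]])
    F=np.mean(F,0);print("pos",F[:3],"toolF",F[3:6],"toolM",F[6:],"yhead",np.degrees(np.arctan2(R[1,1],R[0,1])),"w",o["gripper_width"],"t",o["t"])
E
python3 -c "from h import *;state()"
```

```text
pos [ 0.5556 -0.0135  0.0586] toolF [ 0.4847 -0.1352  5.6202] toolM [-0.012   0.1274 -0.0318] yhead 67.77944068815398 w 0.03581244510109173 t 8.5
```

Free and below the first pin contact. I'll continue down to the anvil.

Call:
step_arm:
  rows:
    - {"dx": 0, "dy": 0, "dz": 0.0007, "yaw": 0, "grip": 255}
    - {"dx": 0, "dy": 0, "dz": 0.0007, "yaw": 0, "grip": 255}
    - {"dx": 0, "dy": 0, "dz": 0, "yaw": 0, "grip": 255}
    - {"dx": 0, "dy": 0, "dz": 0, "yaw": 0, "grip": 255}
    - {"dx": 0, "dy": 0, "dz": 0, "yaw": 0, "grip": 255}

```text
t: 9.0
ee_pos: [0.5557, -0.0135, 0.0578]
tcp_rot: [[-0.926, 0.378, 0.0], [0.378, 0.926, 0.0], [-0.0, 0.0, -1.0]]
force: [-3.3, 0.8, 5.6]
gripper_width: 0.0355
grasp_force: 25.0
```

Call:
step_arm:
  rows:
    - {"dx": 0, "dy": 0, "dz": 0.0006, "yaw": 0, "grip": 255}
    - {"dx": 0, "dy": 0, "dz": 0.0005, "yaw": 0, "grip": 255}
    - {"dx": 0, "dy": 0, "dz": 0, "yaw": 0, "grip": 255}
    - {"dx": 0, "dy": 0, "dz": 0, "yaw": 0, "grip": 255}
    - {"dx": 0, "dy": 0, "dz": 0, "yaw": 0, "grip": 255}

```text
t: 9.5
ee_pos: [0.5558, -0.0135, 0.0577]
tcp_rot: [[-0.926, 0.378, 0.001], [0.378, 0.926, 0.001], [-0.001, 0.001, -1.0]]
force: [-8.7, 0.2, 20.1]
gripper_width: 0.0358
grasp_force: 25.0
```

```bash
python3 -c "from h import *;state()"
```

```text
pos [ 0.5557 -0.0135  0.0577] toolF [  7.7098  -2.4687 -20.1134] toolM [ 0.5582  1.803  -0.0172] yhead 67.76510287248391 w 0.03578062980832316 t 9.65
```

Call:
step_arm:
  rows:
    - {"dx": 0, "dy": 0, "dz": -0.0018, "yaw": 0, "grip": 255}
    - {"dx": 0.0012, "dy": -0.0003, "dz": 0, "yaw": 0, "grip": 255}
    - {"dx": 0, "dy": 0, "dz": 0.0006, "yaw": 0, "grip": 255}
    - {"dx": 0, "dy": 0, "dz": 0.0006, "yaw": 0, "grip": 255}
    - {"dx": 0, "dy": 0, "dz": 0, "yaw": 0, "grip": 255}

```text
t: 10.15
ee_pos: [0.5547, -0.0134, 0.0577]
tcp_rot: [[-0.926, 0.378, 0.001], [0.378, 0.926, 0.0], [-0.001, 0.001, -1.0]]
force: [-4.9, 0.2, 14.7]
gripper_width: 0.0352
grasp_force: 25.0
```

```bash
python3 -c "from h import *;state()"
```

```text
pos [ 0.5547 -0.0134  0.0577] toolF [  5.1971  -1.8029 -14.8916] toolM [ 0.368   1.1761 -0.0124] yhead 67.76428183850584 w 0.03587822926237882 t 10.3
```

Force and moment are consistent with flat contact on the anvil (nest z ≈ 0.0447). I'll ease off, release, and rise. Then I'll feel the pillars with the gripper, starting with (-58,+39).

Call:
step_arm:
  rows:
    - {"dx": 0, "dy": 0, "dz": -0.0006, "yaw": 0, "grip": 255}
    - {"dx": 0, "dy": 0, "dz": 0, "yaw": 0, "grip": 80}
    - {"dx": 0, "dy": 0, "dz": 0, "yaw": 0, "grip": 80}
    - {"dx": 0, "dy": 0, "dz": 0, "yaw": 0, "grip": 80}
    - {"dx": 0, "dy": 0, "dz": -0.005, "yaw": 0, "grip": 80}

```text
t: 10.8
ee_pos: [0.5541, -0.0134, 0.0619]
tcp_rot: [[-0.926, 0.378, -0.001], [0.378, 0.926, -0.0], [0.001, -0.0, -1.0]]
force: [0.9, -0.2, -0.4]
gripper_width: 0.0614
grasp_force: 0.0
```

Call:
step_arm:
  rows:
    - {"dx": 0, "dy": 0, "dz": -0.025, "yaw": 0, "grip": 80}
    - {"dx": 0, "dy": 0, "dz": -0.03, "yaw": 0, "grip": 80}
    - {"dx": 0, "dy": 0, "dz": -0.02, "yaw": 0, "grip": 80}
    - {"dx": 0.029, "dy": 0.0195, "dz": 0, "yaw": 0, "grip": 80}
    - {"dx": 0.029, "dy": 0.0195, "dz": 0, "yaw": 0, "grip": 80}

```text
t: 11.3
ee_pos: [0.516, 0.0446, 0.1384]
tcp_rot: [[-0.925, 0.38, 0.002], [0.38, 0.925, 0.0], [-0.002, 0.001, -1.0]]
force: [-0.8, 0.1, 0.1]
gripper_width: 0.063
grasp_force: 0.0
```

Call:
step_arm:
  rows:
    - {"dx": 0, "dy": 0, "dz": 0, "yaw": 0, "grip": 80}
    - {"dx": 0, "dy": 0, "dz": 0.02, "yaw": 0, "grip": 80}
    - {"dx": 0, "dy": 0, "dz": 0.022, "yaw": 0, "grip": 80}
    - {"dx": 0, "dy": 0, "dz": 0, "yaw": 0, "grip": 80}
    - {"dx": 0, "dy": 0, "dz": 0, "yaw": 0, "grip": 80}
  newtons: 3

```text
t: 11.8
ee_pos: [0.5155, 0.0443, 0.0956]
tcp_rot: [[-0.926, 0.379, -0.001], [0.379, 0.926, -0.0], [0.0, -0.001, -1.0]]
force: [-0.0, -0.4, 0.5]
gripper_width: 0.0632
grasp_force: 0.0
```

```bash
python3 -c "from h import *;state(2)"
```

```text
pos [0.5161 0.0444 0.0962] toolF [-0.067   0.1932 -1.0416] toolM [ 0.0045 -0.009  -0.0096] yhead 67.75533125554541 w 0.06290682421237107 t 11.9
```

Call:
step_arm:
  rows:
    - {"dx": 0, "dy": 0, "dz": 0, "yaw": 0, "grip": 180}
    - {"dx": 0, "dy": 0, "dz": 0, "yaw": 0, "grip": 255}
    - {"dx": 0, "dy": 0, "dz": 0, "yaw": 0, "grip": 255}
    - {"dx": 0, "dy": 0, "dz": 0, "yaw": 0, "grip": 255}
    - {"dx": 0, "dy": 0, "dz": 0, "yaw": 0, "grip": 255}
  newtons: 3

```text
t: 12.4
ee_pos: [0.5155, 0.0447, 0.0954]
tcp_rot: [[-0.926, 0.378, 0.0], [0.378, 0.926, 0.0], [-0.0, 0.0, -1.0]]
force: [0.3, -0.4, -0.3]
gripper_width: 0.0278
grasp_force: 0.0
```

```bash
python3 -c "from h import *;state(4)"
```

```text
pos [0.5155 0.0449 0.0954] toolF [0.0857 2.9831 0.6862] toolM [-0.6242  0.015   0.0052] yhead 67.79552504688785 w 0.014507396393856365 t 12.6
```

Call:
step_arm:
  rows:
    - {"dx": 0, "dy": 0.0005, "dz": 0, "yaw": 0, "grip": 255}
    - {"dx": 0, "dy": 0, "dz": 0, "yaw": 0, "grip": 255}
    - {"dx": 0, "dy": 0, "dz": 0, "yaw": 0, "grip": 255}
    - {"dx": 0, "dy": 0, "dz": 0, "yaw": 0, "grip": 255}
    - {"dx": 0, "dy": 0, "dz": 0, "yaw": 0, "grip": 255}

```text
t: 13.1
ee_pos: [0.516, 0.0459, 0.0954]
tcp_rot: [[-0.926, 0.378, 0.001], [0.378, 0.926, 0.001], [-0.0, 0.001, -1.0]]
force: [1.6, 6.0, -2.6]
gripper_width: 0.0137
grasp_force: 3.0
```

```bash
python3 -c "from h import *;state(4);print([arm.get_obs()['gripper_width'] for _ in range(3)])"
```

```text
pos [0.516  0.0459 0.0954] toolF [-0.2048  5.4025  1.8715] toolM [-1.17   -0.0063  0.0205] yhead 67.81226150133008 w 0.013307315465272834 t 13.3
[0.013307315465272834, 0.013307315465272834, 0.013307315465272834]
```

Call:
step_arm:
  rows:
    - {"dx": 0, "dy": 0.0006, "dz": 0, "yaw": 0, "grip": 255}
    - {"dx": 0, "dy": 0, "dz": 0, "yaw": 0, "grip": 255}
    - {"dx": 0, "dy": 0, "dz": 0, "yaw": 0, "grip": 255}
    - {"dx": 0, "dy": 0, "dz": 0, "yaw": 0, "grip": 255}
    - {"dx": 0, "dy": 0, "dz": 0, "yaw": 0, "grip": 255}

```text
t: 13.8
ee_pos: [0.516, 0.0459, 0.0954]
tcp_rot: [[-0.926, 0.378, 0.0], [0.378, 0.926, 0.0], [-0.0, 0.0, -1.0]]
force: [1.8, 5.1, -1.9]
gripper_width: 0.0134
grasp_force: 3.0
```

```bash
python3 -c "from h import *;state(4)"
```

```text
pos [0.516  0.0459 0.0954] toolF [0.4401 5.0386 0.9177] toolM [-1.1086  0.0991  0.0209] yhead 67.78668517230379 w 0.013431242138924878 t 14.0
```

Call:
step_arm:
  rows:
    - {"dx": 0, "dy": 0, "dz": 0, "yaw": 0, "grip": 100}
    - {"dx": 0, "dy": 0, "dz": 0, "yaw": 0, "grip": 100}
    - {"dx": -0.03, "dy": 0, "dz": 0, "yaw": 0, "grip": 100}
    - {"dx": -0.043, "dy": 0, "dz": 0, "yaw": 0, "grip": 100}
    - {"dx": -0.043, "dy": 0, "dz": 0, "yaw": 0, "grip": 100}

```text
t: 14.5
ee_pos: [0.624, 0.0008, 0.0954]
tcp_rot: [[-0.926, 0.378, -0.001], [0.378, 0.926, -0.0], [0.0, -0.001, -1.0]]
force: [0.1, -0.5, -0.1]
gripper_width: 0.0489
grasp_force: 0.0
```

Call:
step_arm:
  rows:
    - {"dx": 0, "dy": 0, "dz": 0, "yaw": 0, "grip": 100}
    - {"dx": 0, "dy": 0, "dz": 0, "yaw": 0, "grip": 180}
    - {"dx": 0, "dy": 0, "dz": 0, "yaw": 0, "grip": 255}
    - {"dx": 0, "dy": 0, "dz": 0, "yaw": 0, "grip": 255}
    - {"dx": 0, "dy": 0, "dz": 0, "yaw": 0, "grip": 255}

```text
t: 15.0
ee_pos: [0.6225, 0.0024, 0.0955]
tcp_rot: [[-0.926, 0.377, -0.0], [0.377, 0.926, 0.0], [0.0, 0.0, -1.0]]
force: [-0.5, -0.1, 0.4]
gripper_width: 0.0285
grasp_force: 0.0
```

Call:
step_arm:
  rows:
    - {"dx": 0, "dy": 0, "dz": 0, "yaw": 0, "grip": 255}
    - {"dx": 0, "dy": 0, "dz": 0, "yaw": 0, "grip": 255}
    - {"dx": 0, "dy": 0, "dz": 0, "yaw": 0, "grip": 255}
    - {"dx": 0, "dy": 0, "dz": 0, "yaw": 0, "grip": 255}
    - {"dx": 0, "dy": 0, "dz": 0, "yaw": 0, "grip": 255}

```text
t: 15.5
ee_pos: [0.6229, 0.0019, 0.0954]
tcp_rot: [[-0.926, 0.378, -0.001], [0.378, 0.926, 0.0], [0.001, -0.0, -1.0]]
force: [-3.4, -0.4, 3.8]
gripper_width: 0.0179
grasp_force: 3.0
```

```bash
python3 -c "from h import *;state(4);print(arm.get_obs()['qpos'])"
```

```text
pos [0.623  0.0018 0.0954] toolF [ 3.2748 -1.7966 -4.1295] toolM [ 0.3463  0.7134 -0.0055] yhead 67.76945054434691 w 0.017180944414449388 t 15.7
[-0.2365  0.5787  0.2185  1.7425 -0.1603  0.8382  1.2378]
```

Call:
step_arm:
  rows:
    - {"dx": 0, "dy": 0, "dz": 0, "yaw": 0, "grip": 100}
    - {"dx": 0, "dy": 0, "dz": 0, "yaw": 0, "grip": 100}
    - {"dx": 0, "dy": 0, "dz": 0, "yaw": 0.14, "grip": 100}
    - {"dx": 0, "dy": 0, "dz": 0, "yaw": 0.14, "grip": 100}
    - {"dx": 0, "dy": 0, "dz": 0, "yaw": 0.14, "grip": 100}

```text
t: 16.2
ee_pos: [0.6237, 0.0018, 0.0953]
tcp_rot: [[-0.687, 0.727, 0.001], [0.727, 0.687, 0.0], [-0.001, 0.001, -1.0]]
force: [-0.0, -0.2, -0.4]
gripper_width: 0.0526
grasp_force: 0.0
```

Call:
step_arm:
  rows:
    - {"dx": 0, "dy": 0, "dz": 0, "yaw": 0.14, "grip": 100}
    - {"dx": 0, "dy": 0, "dz": 0, "yaw": 0.14, "grip": 100}
    - {"dx": 0, "dy": 0, "dz": 0, "yaw": 0.14, "grip": 100}
    - {"dx": 0, "dy": 0, "dz": 0, "yaw": 0.14, "grip": 100}
    - {"dx": 0, "dy": 0, "dz": 0, "yaw": 0.14, "grip": 100}

```text
t: 16.7
ee_pos: [0.6237, 0.0019, 0.0953]
tcp_rot: [[-0.057, 0.998, 0.001], [0.998, 0.057, -0.0], [-0.0, 0.001, -1.0]]
force: [-0.1, 0.7, -0.1]
gripper_width: 0.0557
grasp_force: 0.0
```

Call:
step_arm:
  rows:
    - {"dx": 0, "dy": 0, "dz": 0, "yaw": 0.14, "grip": 100}
    - {"dx": 0, "dy": 0, "dz": 0, "yaw": 0.14, "grip": 100}
    - {"dx": 0, "dy": 0, "dz": 0, "yaw": 0.14, "grip": 100}
    - {"dx": 0, "dy": 0, "dz": 0, "yaw": 0.03, "grip": 140}
    - {"dx": 0, "dy": 0, "dz": 0, "yaw": 0, "grip": 180}

```text
t: 17.2
ee_pos: [0.6235, 0.002, 0.0952]
tcp_rot: [[0.375, 0.927, 0.0], [0.927, -0.375, -0.0], [-0.0, 0.0, -1.0]]
force: [-0.7, -0.9, 0.2]
gripper_width: 0.0442
grasp_force: 0.0
```

Call:
step_arm:
  rows:
    - {"dx": 0, "dy": 0, "dz": 0, "yaw": 0, "grip": 255}
    - {"dx": 0, "dy": 0, "dz": 0, "yaw": 0, "grip": 255}
    - {"dx": 0, "dy": 0, "dz": 0, "yaw": 0, "grip": 255}
    - {"dx": 0, "dy": 0, "dz": 0, "yaw": 0, "grip": 255}
    - {"dx": 0, "dy": 0, "dz": 0, "yaw": 0, "grip": 255}

```text
t: 17.7
ee_pos: [0.6229, 0.0019, 0.0954]
tcp_rot: [[0.377, 0.926, -0.001], [0.926, -0.377, 0.0], [0.0, -0.001, -1.0]]
force: [-2.2, 0.3, 1.4]
gripper_width: 0.0179
grasp_force: 3.0
```

Call:
step_arm:
  rows:
    - {"dx": 0, "dy": 0, "dz": 0, "yaw": 0, "grip": 255}
    - {"dx": 0, "dy": 0, "dz": 0, "yaw": 0, "grip": 255}
    - {"dx": 0, "dy": 0, "dz": 0, "yaw": 0, "grip": 255}
    - {"dx": 0, "dy": 0, "dz": 0, "yaw": 0, "grip": 255}
    - {"dx": 0, "dy": 0, "dz": 0, "yaw": 0, "grip": 255}

```text
t: 18.2
ee_pos: [0.6229, 0.0019, 0.0953]
tcp_rot: [[0.377, 0.926, -0.001], [0.926, -0.377, 0.0], [-0.0, -0.001, -1.0]]
force: [-4.4, 1.3, 3.8]
gripper_width: 0.0173
grasp_force: 3.0
```

```bash
python3 -c "from h import *;state(4);print(arm.get_obs()['qpos'])"
```

```text
pos [0.623  0.0019 0.0953] toolF [-0.6399 -5.0495 -3.7731] toolM [ 1.1227 -0.3652 -0.0125] yhead -22.178828642453603 w 0.01786895518834883 t 18.4
[-0.5118  0.6479  0.6498  1.7671 -0.4876  0.8939 -0.0333]
```

Call:
step_arm:
  rows:
    - {"dx": 0, "dy": 0, "dz": 0, "yaw": 0, "grip": 100}
    - {"dx": 0, "dy": 0, "dz": 0, "yaw": 0, "grip": 100}
    - {"dx": 0, "dy": 0, "dz": -0.03, "yaw": 0, "grip": 100}
    - {"dx": 0, "dy": 0, "dz": -0.035, "yaw": 0, "grip": 100}
    - {"dx": -0.022, "dy": -0.002, "dz": 0, "yaw": 0, "grip": 100}

```text
t: 18.9
ee_pos: [0.6174, -0.0156, 0.1644]
tcp_rot: [[0.374, 0.928, 0.008], [0.928, -0.374, 0.001], [0.004, 0.008, -1.0]]
force: [1.2, -0.1, -0.5]
gripper_width: 0.0524
grasp_force: 0.0
```

Call:
step_arm:
  rows:
    - {"dx": -0.042, "dy": -0.0024, "dz": 0, "yaw": 0, "grip": 100}
    - {"dx": -0.042, "dy": -0.0024, "dz": 0, "yaw": 0, "grip": 100}
    - {"dx": -0.042, "dy": -0.0024, "dz": 0, "yaw": 0, "grip": 100}
    - {"dx": -0.042, "dy": -0.0024, "dz": 0, "yaw": 0, "grip": 100}
    - {"dx": -0.042, "dy": -0.0024, "dz": 0, "yaw": 0, "grip": 100}

```text
t: 19.4
ee_pos: [0.5225, -0.2095, 0.1606]
tcp_rot: [[0.377, 0.926, 0.002], [0.926, -0.377, -0.001], [-0.0, 0.002, -1.0]]
force: [0.1, -0.5, 0.1]
gripper_width: 0.0554
grasp_force: 0.0
```

Call:
step_arm:
  rows:
    - {"dx": -0.045, "dy": -0.0024, "dz": 0, "yaw": 0, "grip": 100}
    - {"dx": -0.045, "dy": -0.0024, "dz": 0, "yaw": 0, "grip": 100}
    - {"dx": 0, "dy": 0, "dz": 0, "yaw": 0, "grip": 100}
    - {"dx": 0, "dy": 0, "dz": 0, "yaw": 0, "grip": 100}
    - {"dx": 0, "dy": 0, "dz": 0, "yaw": 0, "grip": 100}

```text
t: 19.9
ee_pos: [0.4852, -0.2883, 0.1602]
tcp_rot: [[0.376, 0.926, 0.001], [0.926, -0.376, 0.0], [0.001, 0.0, -1.0]]
force: [0.0, -0.4, -0.0]
gripper_width: 0.0561
grasp_force: 0.0
```

```bash
python3 -c "
from h import *
s=grab('scene',2);cv2.imwrite('pics/u1.png',cv2.resize(np.hstack([s[225:315,160:260],s[190:280,270:370]]).astype(np.uint8)[:,:,::-1],(800,360),interpolation=cv2.INTER_CUBIC));state(1);print(arm.get_obs()['qpos'])"
```

```text
pos [ 0.4853 -0.2878  0.1601] toolF [ 0.1319  0.5988 -0.4561] toolM [-0.0027 -0.1296 -0.0014] yhead -22.027231998800286 w 0.05605306937393706 t 20.05
[-0.0668  0.4835  0.7212  1.8606 -0.3895  0.9429  0.4469]
```

View pics/u1.png

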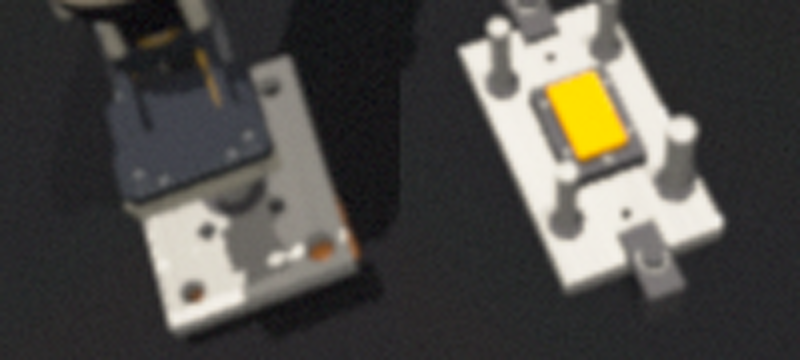

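The bar lies flat in the nest among the pins, and the gripper is above the shank. I'll lower and centre on the shank gently.

Call:
step_arm:
  rows:
    - {"dx": -0.0022, "dy": -0.0005, "dz": 0.025, "yaw": 0, "grip": 100}
    - {"dx": 0, "dy": 0, "dz": 0.025, "yaw": 0, "grip": 100}
    - {"dx": 0, "dy": 0, "dz": 0.025, "yaw": 0, "grip": 100}
    - {"dx": 0, "dy": 0, "dz": 0.02, "yaw": 0, "grip": 100}
    - {"dx": 0, "dy": 0, "dz": 0.007, "yaw": 0, "grip": 100}

```text
t: 20.55
ee_pos: [0.4827, -0.2894, 0.0564]
tcp_rot: [[0.376, 0.927, -0.003], [0.927, -0.376, 0.001], [0.0, -0.003, -1.0]]
force: [-0.8, 0.4, -0.1]
gripper_width: 0.0558
grasp_force: 0.0
```

Call:
step_arm:
  rows:
    - {"dx": 0, "dy": 0, "dz": 0, "yaw": 0, "grip": 120}
    - {"dx": 0, "dy": 0, "dz": 0, "yaw": 0, "grip": 150}
    - {"dx": 0, "dy": 0, "dz": 0, "yaw": 0, "grip": 170}
    - {"dx": 0, "dy": 0, "dz": 0, "yaw": 0, "grip": 255}
    - {"dx": 0, "dy": 0, "dz": 0, "yaw": 0, "grip": 255}
  newtons: 6

```text
t: 21.05
ee_pos: [0.4834, -0.2912, 0.059]
tcp_rot: [[0.377, 0.926, 0.001], [0.926, -0.377, -0.0], [0.0, 0.001, -1.0]]
force: [-0.5, 1.5, 4.0]
gripper_width: 0.0246
grasp_force: 6.0
```

```bash
python3 -c "
from h import *
state(3)"
```

```text
pos [ 0.4835 -0.2912  0.059 ] toolF [ 0.9174 -1.0859 -6.3466] toolM [0.253  0.0341 0.0005] yhead -22.178212579942333 w 0.024789482006166604 t 21.2
```

Call:
step_arm:
  rows:
    - {"dx": 0, "dy": 0, "dz": 0, "yaw": 0, "grip": 110}
    - {"dx": 0, "dy": 0, "dz": 0, "yaw": 0, "grip": 110}
    - {"dx": 0, "dy": 0, "dz": -0.01, "yaw": 0.08, "grip": 110}
    - {"dx": 0, "dy": 0, "dz": 0, "yaw": 0.14, "grip": 110}
    - {"dx": 0, "dy": 0, "dz": 0, "yaw": 0.14, "grip": 110}

```text
t: 21.7
ee_pos: [0.4831, -0.2912, 0.0685]
tcp_rot: [[0.684, 0.73, 0.001], [0.73, -0.684, 0.0], [0.0, 0.0, -1.0]]
force: [0.5, 0.1, 0.1]
gripper_width: 0.0518
grasp_force: 0.0
```

Call:
step_arm:
  rows:
    - {"dx": 0, "dy": 0, "dz": 0, "yaw": 0.14, "grip": 110}
    - {"dx": 0, "dy": 0, "dz": 0, "yaw": 0.14, "grip": 110}
    - {"dx": 0, "dy": 0, "dz": 0, "yaw": 0.14, "grip": 110}
    - {"dx": 0, "dy": 0, "dz": 0, "yaw": 0.14, "grip": 110}
    - {"dx": 0, "dy": 0, "dz": 0, "yaw": 0.14, "grip": 110}

```text
t: 22.2
ee_pos: [0.483, -0.291, 0.0682]
tcp_rot: [[0.993, 0.118, -0.0], [0.118, -0.993, 0.0], [-0.0, -0.0, -1.0]]
force: [0.5, 0.5, -0.1]
gripper_width: 0.0519
grasp_force: 0.0
```

Call:
step_arm:
  rows:
    - {"dx": 0, "dy": 0, "dz": 0, "yaw": 0.14, "grip": 110}
    - {"dx": 0, "dy": 0, "dz": 0, "yaw": 0.14, "grip": 110}
    - {"dx": 0, "dy": 0, "dz": 0, "yaw": 0.14, "grip": 110}
    - {"dx": 0, "dy": 0, "dz": 0.005, "yaw": 0.091, "grip": 110}
    - {"dx": 0, "dy": 0, "dz": 0.006, "yaw": 0, "grip": 110}

```text
t: 22.7
ee_pos: [0.483, -0.291, 0.0569]
tcp_rot: [[0.926, -0.379, -0.001], [-0.379, -0.926, -0.0], [-0.0, 0.001, -1.0]]
force: [0.1, -0.2, -0.2]
gripper_width: 0.0522
grasp_force: 0.0
```

Call:
step_arm:
  rows:
    - {"dx": 0, "dy": 0, "dz": 0, "yaw": 0, "grip": 120}
    - {"dx": 0, "dy": 0, "dz": 0, "yaw": 0, "grip": 150}
    - {"dx": 0, "dy": 0, "dz": 0, "yaw": 0, "grip": 170}
    - {"dx": 0, "dy": 0, "dz": 0, "yaw": 0, "grip": 255}
    - {"dx": 0, "dy": 0, "dz": 0, "yaw": 0, "grip": 255}

```text
t: 23.2
ee_pos: [0.4835, -0.2903, 0.0575]
tcp_rot: [[0.926, -0.377, 0.001], [-0.377, -0.926, 0.002], [0.0, -0.002, -1.0]]
force: [1.1, 3.9, 3.2]
gripper_width: 0.0252
grasp_force: 6.0
```

```bash
python3 -c "
from h import *
state(3);print(arm.get_obs()['qpos'])"
```

```text
pos [ 0.4835 -0.2903  0.0575] toolF [-0.5191 -4.8792 -4.4697] toolM [ 0.9066 -0.3473 -0.0097] yhead -112.13641005439537 w 0.024626164885031342 t 23.35
[-0.2079  0.7874  1.0312  1.961  -0.87    0.9221 -0.6763]
```

Call:
step_arm:
  rows:
    - {"dx": 0, "dy": 0, "dz": 0, "yaw": 0, "grip": 255}
    - {"dx": 0, "dy": 0, "dz": 0, "yaw": 0, "grip": 255}
    - {"dx": 0, "dy": 0, "dz": -0.005, "yaw": 0, "grip": 255}
    - {"dx": 0, "dy": 0, "dz": -0.01, "yaw": 0, "grip": 255}
    - {"dx": 0, "dy": 0, "dz": -0.02, "yaw": 0, "grip": 255}
  newtons: 50

```text
t: 23.85
ee_pos: [0.4817, -0.2906, 0.0918]
tcp_rot: [[0.926, -0.378, -0.003], [-0.378, -0.926, 0.001], [-0.003, 0.0, -1.0]]
force: [-0.1, -0.5, -8.2]
gripper_width: 0.0245
grasp_force: 50.0
```

Call:
step_arm:
  rows:
    - {"dx": 0, "dy": 0, "dz": -0.025, "yaw": 0, "grip": 255}
    - {"dx": 0, "dy": 0, "dz": -0.03, "yaw": 0, "grip": 255}
    - {"dx": 0, "dy": 0, "dz": -0.025, "yaw": 0, "grip": 255}
    - {"dx": 0, "dy": 0, "dz": -0.01, "yaw": 0, "grip": 255}
    - {"dx": 0, "dy": 0, "dz": 0, "yaw": 0, "grip": 255}

```text
t: 24.35
ee_pos: [0.4832, -0.2916, 0.1833]
tcp_rot: [[0.926, -0.378, 0.002], [-0.378, -0.926, -0.001], [0.002, 0.0, -1.0]]
force: [0.4, 0.3, -8.4]
gripper_width: 0.0242
grasp_force: 50.0
```

```bash
python3 -c "
from h import *
state(1);print(arm.get_obs()['qpos'])"
```

```text
pos [ 0.4828 -0.2909  0.182 ] toolF [ 0.2498 -0.8605  8.5802] toolM [-0.0626 -0.1649  0.0501] yhead -112.18610782246809 w 0.02428808312581769 t 24.4
[-0.3147  0.6511  1.2071  1.854  -0.6782  1.1273 -0.8153]
```

Call:
step_arm:
  rows:
    - {"dx": -0.002, "dy": -0.015, "dz": 0.005, "yaw": 0, "grip": 255}
    - {"dx": -0.004, "dy": -0.03, "dz": 0.005, "yaw": 0, "grip": 255}
    - {"dx": -0.005, "dy": -0.035, "dz": 0, "yaw": 0, "grip": 255}
    - {"dx": -0.004, "dy": -0.03, "dz": 0, "yaw": 0, "grip": 255}
    - {"dx": -0.002, "dy": -0.02, "dz": 0, "yaw": 0, "grip": 255}

```text
t: 24.9
ee_pos: [0.5161, -0.1603, 0.1702]
tcp_rot: [[0.927, -0.375, -0.003], [-0.375, -0.927, 0.002], [-0.004, -0.001, -1.0]]
force: [0.3, 0.0, -8.1]
gripper_width: 0.0242
grasp_force: 50.0
```

```bash
python3 -c "
from h import *
state(1);print(arm.get_obs()['qpos'])"
```

```text
pos [ 0.5174 -0.1571  0.1697] toolF [-0.3472 -4.688   8.6561] toolM [ 0.6097 -0.2694 -0.0354] yhead -111.84522239087528 w 0.02441169481358138 t 24.95
[-0.5923  0.6482  1.233   1.9196 -0.6965  1.0978 -1.0209]
```

Call:
step_arm:
  rows:
    - {"dx": -0.004, "dy": -0.025, "dz": 0.004, "yaw": 0, "grip": 255}
    - {"dx": -0.005, "dy": -0.035, "dz": 0.002, "yaw": 0, "grip": 255}
    - {"dx": -0.006, "dy": -0.04, "dz": 0, "yaw": 0, "grip": 255}
    - {"dx": -0.005, "dy": -0.034, "dz": 0, "yaw": 0, "grip": 255}
    - {"dx": -0.0024, "dy": -0.0204, "dz": 0, "yaw": -0.015, "grip": 255}

```text
t: 25.45
ee_pos: [0.5535, -0.0086, 0.1643]
tcp_rot: [[0.933, -0.36, -0.003], [-0.36, -0.933, 0.001], [-0.003, 0.0, -1.0]]
force: [-0.2, -0.4, -7.9]
gripper_width: 0.0244
grasp_force: 50.0
```

```bash
python3 -c "
from h import *
state(1);print(arm.get_obs()['qpos'])
s=grab('scene',6);np.save('s_h.npy',s)
c=s[150:270,255:415].astype(np.uint8)[:,:,::-1]
cv2.imwrite('pics/h1.png',cv2.resize(c,(800,600),interpolation=cv2.INTER_CUBIC))
state(1)"
```

```text
pos [ 0.5546 -0.0059  0.1642] toolF [ 0.1463 -4.8578  8.6441] toolM [ 0.546  -0.1533 -0.0273] yhead -110.83459233658938 w 0.024666497934532426 t 25.5
[-0.8594  0.6894  1.2392  1.894  -0.7346  1.1174 -1.2634]
pos [ 0.5535 -0.0142  0.1663] toolF [-1.1879  0.2678  7.8328] toolM [-0.0955 -0.1538 -0.0129] yhead -111.46123210128542 w 0.02442845391178891 t 25.85
```

View pics/h1.png

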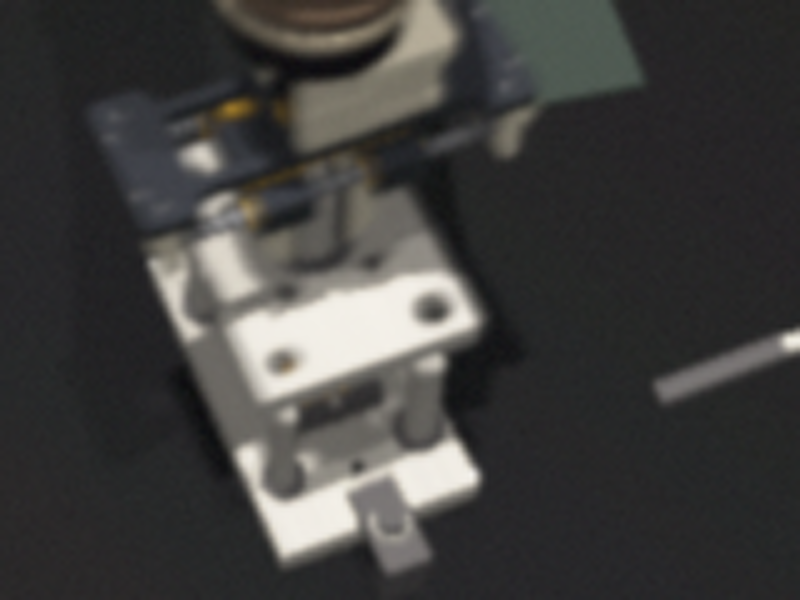

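The front bores show at about (311.6,222) and (341.6,211.4), and the large bore is over the thick pillar, so the orientation is right. Next I'll measure the yaw precisely.

```bash
cat >> h.py <<'E'
def edge(im,a,b,w=3,trim=.08):
    g=im.mean(2).astype(np.float32);a,b=np.array(a,float),np.array(b,float);d=(b-a)/np.linalg.norm(b-a);n=np.array([-d[1],d[0]])
    S=np.arange(-w,w+.01,.1);P=[]
    for t in np.linspace(trim,1-trim,60):
        p=a+t*(b-a);q=p+S[:,None]*n
        v=cv2.remap(g,q[:,0].astype(np.float32)[None],q[:,1].astype(np.float32)[None],cv2.INTER_CUBIC)[0]
        gr=np.abs(np.gradient(cv2.GaussianBlur(v[None],(0,0),4)[0]));k=gr.argmax();kk=slice(max(k-8,0),k+9)
        P.append(p+n*(gr[kk]*S[kk]).sum()/gr[kk].sum())
    P=np.array(P,np.float32);vx,vy,x,y=cv2.fitLine(P,cv2.DIST_HUBER,0,.05,.01)[:,0]
    r=(P-[x,y])@np.array([-vy,vx]);c=np.array([x,y]);v=np.array([vx,vy])
    return c+v*((a-c)@v),c+v*((b-c)@v),np.median(np.abs(r))
def head(im,a,b,z,w=3,n="scene"):
    p,q,r=edge(im,a,b,w);P,Q=onz(n,p,z),onz(n,q,z);d=Q-P
    return np.degrees(np.arctan2(d[1],d[0])),r,p,q
E
python3 - <<'E'
from h import *
state(1);s=grab("scene",8);np.save("s_h2.npy",s);state(1)
s0=cv2.imread("pics/scene0.png")[:,:,::-1].astype(float)
P=lambda x,y:(255+x/5-.4,150+y/5-.4)
zt=.1695+.0025-.0225 # approx shoe top
z=arm.get_obs()["ee_pos"][2]+.007-.0225
print("upper front",head(s,P(262,403),P(480,328),z),"\nupper right",head(s,P(482,320),P(425,210),z))
print("lower front",head(s,P(285,562),P(482,488),.0267),head(s0,P(285,562),P(482,488),.0267))
print("lower left s0",head(s0,P(282,558),P(110,165),.0267))
b=[dot(s,P(283,360),4.5),dot(s,P(433,307),5.5)];d=onz("scene",b[1],z)-onz("scene",b[0],z)
print("bores",b,np.linalg.norm(d),np.degrees(np.arctan2(d[1],d[0])),(onz("scene",b[1],z)+onz("scene",b[0],z))/2)
q=[dot(s,P(290,292),2.5),dot(s,P(375,262),2.5)];d=onz("scene",q[1],z)-onz("scene",q[0],z);print("dots",q,np.linalg.norm(d),np.degrees(np.arctan2(d[1],d[0])))
E
```

```text
pos [ 0.5536 -0.014   0.1663] toolF [-0.0319  0.1538  7.5826] toolM [-0.1057 -0.1614 -0.0011] yhead -111.44456062016579 w 0.024942736323786425 t 25.9
pos [ 0.5539 -0.0129  0.1663] toolF [ 0.8428 -0.0291  8.2643] toolM [-0.1315 -0.1261 -0.0033] yhead -111.32972056953835 w 0.024320013274226126 t 26.35
upper front (np.float64(67.36932058299641), np.float32(0.045693636), array([307.0412, 230.3151]), array([350.4502, 214.7814])) 
upper right (np.float64(157.65849260829472), np.float32(0.1000275), array([350.1672, 214.0548]), array([338.294 , 192.3132]))
lower front (np.float64(67.30755990770874), np.float32(0.08428073), array([311.2223, 260.9917]), array([350.6358, 246.2277])) (np.float64(67.48376863120642), np.float32(0.09316766), array([311.2356, 261.0357]), array([350.6058, 246.157 ]))
lower left s0 (np.float64(157.61014920221936), np.float32(0.075919), array([310.6772, 261.3445]), array([275.6267, 183.0356]))
bores [array([310.417 , 222.2349]), array([340.5974, 211.756 ])] 0.07786670055386002 66.98146303565267 [ 0.608  -0.0384  0.1508]
dots [array([311.3769, 208.1167]), array([328.4115, 202.2022])] 0.044799500538954685 67.41873990511083
```

Yaw is aligned to within about 0.1°. I'll descend to just above the pillar tips.

Call:
step_arm:
  rows:
    - {"dx": 0, "dy": 0, "dz": 0.01, "yaw": 0, "grip": 255}
    - {"dx": 0, "dy": 0, "dz": 0.012, "yaw": 0, "grip": 255}
    - {"dx": 0, "dy": 0, "dz": 0.006, "yaw": 0, "grip": 255}
    - {"dx": 0, "dy": 0, "dz": 0.003, "yaw": 0, "grip": 255}
    - {"dx": 0, "dy": 0, "dz": 0, "yaw": 0, "grip": 255}

```text
t: 26.85
ee_pos: [0.5536, -0.0129, 0.1347]
tcp_rot: [[0.931, -0.364, -0.001], [-0.364, -0.931, -0.0], [-0.001, 0.001, -1.0]]
force: [-0.6, 0.3, -7.7]
gripper_width: 0.0243
grasp_force: 50.0
```

Call:
step_arm:
  rows:
    - {"dx": 0, "dy": 0, "dz": 0, "yaw": 0, "grip": 255}
    - {"dx": 0, "dy": 0, "dz": 0, "yaw": 0, "grip": 255}
    - {"dx": 0, "dy": 0, "dz": 0, "yaw": 0, "grip": 255}
    - {"dx": 0, "dy": 0, "dz": 0, "yaw": 0, "grip": 255}
    - {"dx": 0, "dy": 0, "dz": 0, "yaw": 0, "grip": 255}

```text
t: 27.35
ee_pos: [0.554, -0.0128, 0.1355]
tcp_rot: [[0.932, -0.364, 0.0], [-0.364, -0.932, 0.0], [0.0, -0.0, -1.0]]
force: [0.2, 0.2, -7.6]
gripper_width: 0.0247
grasp_force: 50.0
```

```bash
python3 -c "
from h import *
state(4);state(4);print(arm.get_obs()['qpos'])"
```

```text
pos [ 0.554  -0.0129  0.1354] toolF [ 0.4294 -0.0932  7.8616] toolM [-0.0798 -0.1499 -0.0016] yhead -111.32715127507987 w 0.02451578322331479 t 27.55
pos [ 0.5539 -0.0128  0.1353] toolF [-0.0104  0.0861  8.0822] toolM [-0.0984 -0.153   0.0251] yhead -111.33091195605206 w 0.02421944367076148 t 27.75
[-0.8265  0.7177  1.201   1.9268 -0.7774  1.064  -1.2285]
```

Call:
step_arm:
  rows:
    - {"dx": 0, "dy": -0.0009, "dz": 0.001, "yaw": 0, "grip": 255}
    - {"dx": 0, "dy": 0, "dz": 0.001, "yaw": 0, "grip": 255}
    - {"dx": 0, "dy": 0, "dz": 0.001, "yaw": 0, "grip": 255}
    - {"dx": 0, "dy": 0, "dz": 0, "yaw": 0, "grip": 255}
    - {"dx": 0, "dy": 0, "dz": 0, "yaw": 0, "grip": 255}

```text
t: 28.25
ee_pos: [0.5542, -0.0121, 0.1323]
tcp_rot: [[0.931, -0.364, -0.0], [-0.364, -0.931, -0.0], [-0.0, 0.0, -1.0]]
force: [1.0, 0.1, -7.5]
gripper_width: 0.0242
grasp_force: 50.0
```

Call:
step_arm:
  rows:
    - {"dx": 0, "dy": 0, "dz": 0.0007, "yaw": 0, "grip": 255}
    - {"dx": 0, "dy": 0, "dz": 0.0007, "yaw": 0, "grip": 255}
    - {"dx": 0, "dy": 0, "dz": 0.0006, "yaw": 0, "grip": 255}
    - {"dx": 0, "dy": 0, "dz": 0, "yaw": 0, "grip": 255}
    - {"dx": 0, "dy": 0, "dz": 0, "yaw": 0, "grip": 255}

```text
t: 28.75
ee_pos: [0.5542, -0.012, 0.1303]
tcp_rot: [[0.931, -0.364, -0.0], [-0.364, -0.931, 0.0], [-0.0, 0.0, -1.0]]
force: [0.6, 0.5, -8.2]
gripper_width: 0.0243
grasp_force: 50.0
```

```bash
python3 -c "
from h import *
state(4)"
```

```text
pos [ 0.5543 -0.012   0.1303] toolF [-0.041  -0.2156  7.8025] toolM [-0.0863 -0.1481 -0.004 ] yhead -111.33338149719829 w 0.0245225759077702 t 28.95
```

Call:
step_arm:
  rows:
    - {"dx": 0, "dy": 0, "dz": 0.0005, "yaw": 0, "grip": 255}
    - {"dx": 0, "dy": 0, "dz": 0.0005, "yaw": 0, "grip": 255}
    - {"dx": 0, "dy": 0, "dz": 0, "yaw": 0, "grip": 255}
    - {"dx": 0, "dy": 0, "dz": 0, "yaw": 0, "grip": 255}
    - {"dx": 0, "dy": 0, "dz": 0, "yaw": 0, "grip": 255}

```text
t: 29.45
ee_pos: [0.5543, -0.012, 0.1293]
tcp_rot: [[0.931, -0.364, -0.0], [-0.364, -0.931, 0.0], [-0.0, -0.0, -1.0]]
force: [-0.4, 0.5, -8.3]
gripper_width: 0.024
grasp_force: 50.0
```

Call:
step_arm:
  rows:
    - {"dx": 0, "dy": 0, "dz": 0.0004, "yaw": 0, "grip": 255}
    - {"dx": 0, "dy": 0, "dz": 0.0004, "yaw": 0, "grip": 255}
    - {"dx": 0, "dy": 0, "dz": 0, "yaw": 0, "grip": 255}
    - {"dx": 0, "dy": 0, "dz": 0, "yaw": 0, "grip": 255}
    - {"dx": 0, "dy": 0, "dz": 0, "yaw": 0, "grip": 255}

```text
t: 29.95
ee_pos: [0.5543, -0.0121, 0.1285]
tcp_rot: [[0.931, -0.364, 0.0], [-0.364, -0.931, 0.0], [0.0, -0.0, -1.0]]
force: [0.1, -0.8, -8.2]
gripper_width: 0.0242
grasp_force: 50.0
```

```bash
python3 -c "
from h import *
state(4)"
```

```text
pos [ 0.5543 -0.012   0.1285] toolF [-0.3369  0.2728  7.2777] toolM [-0.0945 -0.1536 -0.0141] yhead -111.33192968909597 w 0.024636828686752068 t 30.15
```

Call:
step_arm:
  rows:
    - {"dx": 0, "dy": 0, "dz": 0.0005, "yaw": 0, "grip": 255}
    - {"dx": 0, "dy": 0, "dz": 0.0005, "yaw": 0, "grip": 255}
    - {"dx": 0, "dy": 0, "dz": 0, "yaw": 0, "grip": 255}
    - {"dx": 0, "dy": 0, "dz": 0, "yaw": 0, "grip": 255}
    - {"dx": 0, "dy": 0, "dz": 0, "yaw": 0, "grip": 255}

```text
t: 30.65
ee_pos: [0.5543, -0.012, 0.1275]
tcp_rot: [[0.932, -0.364, -0.0], [-0.364, -0.932, 0.0], [-0.0, -0.0, -1.0]]
force: [0.6, 0.1, -7.9]
gripper_width: 0.024
grasp_force: 50.0
```

Call:
step_arm:
  rows:
    - {"dx": 0, "dy": 0, "dz": 0.0005, "yaw": 0, "grip": 255}
    - {"dx": 0, "dy": 0, "dz": 0.0005, "yaw": 0, "grip": 255}
    - {"dx": 0, "dy": 0, "dz": 0, "yaw": 0, "grip": 255}
    - {"dx": 0, "dy": 0, "dz": 0, "yaw": 0, "grip": 255}
    - {"dx": 0, "dy": 0, "dz": 0, "yaw": 0, "grip": 255}

```text
t: 31.15
ee_pos: [0.5543, -0.012, 0.1266]
tcp_rot: [[0.931, -0.364, 0.0], [-0.364, -0.931, 0.0], [0.0, -0.0, -1.0]]
force: [0.1, -0.4, -8.1]
gripper_width: 0.0242
grasp_force: 50.0
```

```bash
python3 -c "
from h import *
state(4)"
```

```text
pos [ 0.5543 -0.012   0.1265] toolF [-0.0249  0.2787  8.0159] toolM [-0.0798 -0.1721 -0.009 ] yhead -111.3258550754792 w 0.023910711128092094 t 31.35
```

No contact 3.7 mm past the expected tip height, so it appears to be entering cleanly. I'll continue gently.

Call:
step_arm:
  rows:
    - {"dx": 0, "dy": 0, "dz": 0.0006, "yaw": 0, "grip": 255}
    - {"dx": 0, "dy": 0, "dz": 0.0006, "yaw": 0, "grip": 255}
    - {"dx": 0, "dy": 0, "dz": 0.0006, "yaw": 0, "grip": 255}
    - {"dx": 0, "dy": 0, "dz": 0.0006, "yaw": 0, "grip": 255}
    - {"dx": 0, "dy": 0, "dz": 0.0006, "yaw": 0, "grip": 255}

```text
t: 31.85
ee_pos: [0.5543, -0.012, 0.1235]
tcp_rot: [[0.932, -0.364, -0.0], [-0.364, -0.932, 0.0], [-0.0, -0.0, -1.0]]
force: [0.8, -0.1, -8.1]
gripper_width: 0.0242
grasp_force: 50.0
```

```bash
python3 -c "
from h import *
state(4)
s=grab('scene',3);c=s[170:270,270:390].astype(np.uint8)[:,:,::-1]
cv2.imwrite('pics/i1.png',cv2.resize(c,(720,600),interpolation=cv2.INTER_CUBIC))"
```

```text
pos [ 0.5542 -0.012   0.1235] toolF [-0.5702  0.1735  8.1004] toolM [-0.0914 -0.1642  0.012 ] yhead -111.3352754967407 w 0.02460386145636743 t 32.05
```

View pics/i1.png

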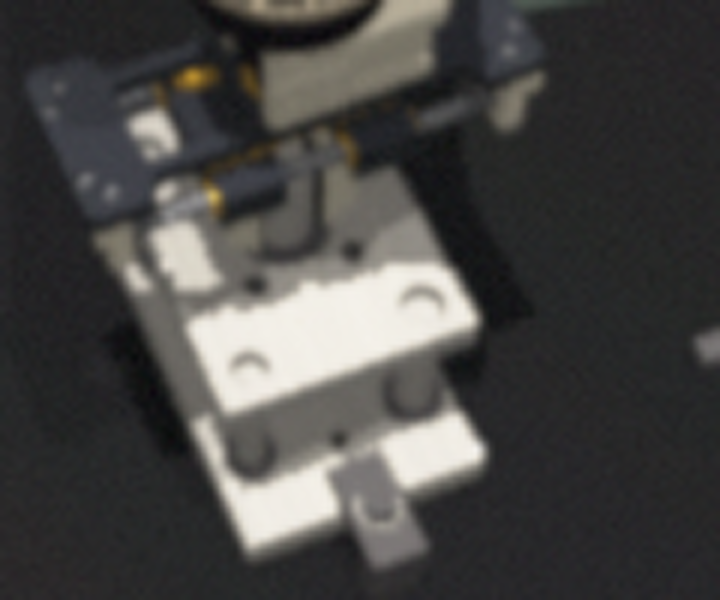

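The pillar tips show white inside both front bores at (250,365) and (422,300) in the crop, so all is running in. I'll slide on down.

Call:
step_arm:
  rows:
    - {"dx": 0, "dy": 0, "dz": 0.001, "yaw": 0, "grip": 255}
    - {"dx": 0, "dy": 0, "dz": 0.001, "yaw": 0, "grip": 255}
    - {"dx": 0, "dy": 0, "dz": 0.001, "yaw": 0, "grip": 255}
    - {"dx": 0, "dy": 0, "dz": 0.001, "yaw": 0, "grip": 255}
    - {"dx": 0, "dy": 0, "dz": 0.001, "yaw": 0, "grip": 255}

```text
t: 32.7
ee_pos: [0.5542, -0.012, 0.1184]
tcp_rot: [[0.931, -0.364, -0.0], [-0.364, -0.931, 0.0], [-0.0, 0.0, -1.0]]
force: [0.6, 0.0, -8.1]
gripper_width: 0.0249
grasp_force: 50.0
```

Call:
step_arm:
  rows:
    - {"dx": 0, "dy": 0, "dz": 0.001, "yaw": 0, "grip": 255}
    - {"dx": 0, "dy": 0, "dz": 0.001, "yaw": 0, "grip": 255}
    - {"dx": 0, "dy": 0, "dz": 0.001, "yaw": 0, "grip": 255}
    - {"dx": 0, "dy": 0, "dz": 0.001, "yaw": 0, "grip": 255}
    - {"dx": 0, "dy": 0, "dz": 0.001, "yaw": 0, "grip": 255}

```text
t: 33.2
ee_pos: [0.5543, -0.012, 0.1134]
tcp_rot: [[0.932, -0.364, -0.0], [-0.364, -0.932, 0.0], [-0.0, -0.0, -1.0]]
force: [0.1, 0.3, -7.8]
gripper_width: 0.0243
grasp_force: 50.0
```

```bash
python3 -c "
from h import *
state(3)"
```

```text
pos [ 0.5542 -0.012   0.1134] toolF [0.0103 0.3972 8.26  ] toolM [-0.0583 -0.1359  0.0126] yhead -111.33240049012763 w 0.024136955698468774 t 33.35
```

Call:
step_arm:
  rows:
    - {"dx": 0, "dy": 0, "dz": 0.001, "yaw": 0, "grip": 255}
    - {"dx": 0, "dy": 0, "dz": 0.001, "yaw": 0, "grip": 255}
    - {"dx": 0, "dy": 0, "dz": 0.001, "yaw": 0, "grip": 255}
    - {"dx": 0, "dy": 0, "dz": 0.001, "yaw": 0, "grip": 255}
    - {"dx": 0, "dy": 0, "dz": 0.001, "yaw": 0, "grip": 255}

```text
t: 33.85
ee_pos: [0.5543, -0.012, 0.1084]
tcp_rot: [[0.932, -0.364, 0.0], [-0.364, -0.932, 0.0], [0.0, -0.0, -1.0]]
force: [0.7, 0.9, -8.9]
gripper_width: 0.0245
grasp_force: 50.0
```

Call:
step_arm:
  rows:
    - {"dx": 0, "dy": 0, "dz": 0.0007, "yaw": 0, "grip": 255}
    - {"dx": 0, "dy": 0, "dz": 0.0007, "yaw": 0, "grip": 255}
    - {"dx": 0, "dy": 0, "dz": 0.0006, "yaw": 0, "grip": 255}
    - {"dx": 0, "dy": 0, "dz": 0, "yaw": 0, "grip": 255}
    - {"dx": 0, "dy": 0, "dz": 0, "yaw": 0, "grip": 255}

```text
t: 34.35
ee_pos: [0.5543, -0.012, 0.1065]
tcp_rot: [[0.931, -0.364, 0.0], [-0.364, -0.931, 0.0], [0.0, -0.0, -1.0]]
force: [-0.0, -0.0, -8.4]
gripper_width: 0.0241
grasp_force: 50.0
```

Call:
step_arm:
  rows:
    - {"dx": 0, "dy": 0, "dz": 0.0005, "yaw": 0, "grip": 255}
    - {"dx": 0, "dy": 0, "dz": 0.0005, "yaw": 0, "grip": 255}
    - {"dx": 0, "dy": 0, "dz": 0.0004, "yaw": 0, "grip": 255}
    - {"dx": 0, "dy": 0, "dz": 0, "yaw": 0, "grip": 255}
    - {"dx": 0, "dy": 0, "dz": 0, "yaw": 0, "grip": 255}

```text
t: 34.85
ee_pos: [0.5543, -0.012, 0.1051]
tcp_rot: [[0.932, -0.364, 0.0], [-0.364, -0.932, 0.0], [0.0, -0.0, -1.0]]
force: [0.9, -0.2, -7.3]
gripper_width: 0.0243
grasp_force: 50.0
```

```bash
python3 -c "
from h import *
state(3)"
```

```text
pos [ 0.5543 -0.012   0.1051] toolF [-0.1209  0.5629  7.8856] toolM [-0.0871 -0.1446  0.0035] yhead -111.33432468964077 w 0.02455940619303071 t 35.0
```

Nearly closed. I'll lower in fine steps until the weight comes off the wrist.

Call:
step_arm:
  rows:
    - {"dx": 0, "dy": 0, "dz": 0.0003, "yaw": 0, "grip": 255}
    - {"dx": 0, "dy": 0, "dz": 0.0003, "yaw": 0, "grip": 255}
    - {"dx": 0, "dy": 0, "dz": 0, "yaw": 0, "grip": 255}
    - {"dx": 0, "dy": 0, "dz": 0, "yaw": 0, "grip": 255}
    - {"dx": 0, "dy": 0, "dz": 0, "yaw": 0, "grip": 255}

```text
t: 35.5
ee_pos: [0.5543, -0.012, 0.1045]
tcp_rot: [[0.931, -0.364, 0.0], [-0.364, -0.931, -0.0], [0.0, -0.0, -1.0]]
force: [0.3, 0.6, -7.5]
gripper_width: 0.0246
grasp_force: 50.0
```

Call:
step_arm:
  rows:
    - {"dx": 0, "dy": 0, "dz": 0.0003, "yaw": 0, "grip": 255}
    - {"dx": 0, "dy": 0, "dz": 0.0002, "yaw": 0, "grip": 255}
    - {"dx": 0, "dy": 0, "dz": 0, "yaw": 0, "grip": 255}
    - {"dx": 0, "dy": 0, "dz": 0, "yaw": 0, "grip": 255}
    - {"dx": 0, "dy": 0, "dz": 0, "yaw": 0, "grip": 255}

```text
t: 36.0
ee_pos: [0.5543, -0.012, 0.1041]
tcp_rot: [[0.931, -0.364, 0.0], [-0.364, -0.931, 0.0], [0.0, -0.0, -1.0]]
force: [-1.5, 0.2, -4.9]
gripper_width: 0.0246
grasp_force: 50.0
```

Call:
step_arm:
  rows:
    - {"dx": 0, "dy": 0, "dz": 0.0002, "yaw": 0, "grip": 255}
    - {"dx": 0, "dy": 0, "dz": 0.0001, "yaw": 0, "grip": 255}
    - {"dx": 0, "dy": 0, "dz": 0, "yaw": 0, "grip": 255}
    - {"dx": 0, "dy": 0, "dz": 0, "yaw": 0, "grip": 255}
    - {"dx": 0, "dy": 0, "dz": 0, "yaw": 0, "grip": 255}

```text
t: 36.5
ee_pos: [0.5543, -0.0121, 0.1041]
tcp_rot: [[0.931, -0.364, 0.0], [-0.364, -0.931, 0.0], [0.0, -0.0, -1.0]]
force: [-3.4, 1.2, 4.6]
gripper_width: 0.0241
grasp_force: 50.0
```

Seated at the predicted height. I'll ease off, release, and rise clear.

Call:
step_arm:
  rows:
    - {"dx": 0, "dy": 0, "dz": -0.0002, "yaw": 0, "grip": 255}
    - {"dx": 0, "dy": 0, "dz": 0, "yaw": 0, "grip": 110}
    - {"dx": 0, "dy": 0, "dz": 0, "yaw": 0, "grip": 110}
    - {"dx": 0, "dy": 0, "dz": 0, "yaw": 0, "grip": 110}
    - {"dx": 0, "dy": 0, "dz": 0, "yaw": 0, "grip": 110}

```text
t: 37.0
ee_pos: [0.5545, -0.0121, 0.1039]
tcp_rot: [[0.932, -0.364, 0.0], [-0.364, -0.932, -0.0], [0.0, 0.0, -1.0]]
force: [0.0, 0.2, -0.8]
gripper_width: 0.0502
grasp_force: 0.0
```

Call:
step_arm:
  rows:
    - {"dx": 0, "dy": 0, "dz": -0.015, "yaw": 0, "grip": 110}
    - {"dx": 0, "dy": 0, "dz": -0.025, "yaw": 0, "grip": 110}
    - {"dx": 0, "dy": 0, "dz": -0.025, "yaw": 0, "grip": 110}
    - {"dx": -0.02, "dy": 0, "dz": 0, "yaw": 0, "grip": 110}
    - {"dx": -0.02, "dy": 0, "dz": 0, "yaw": 0, "grip": 110}

```text
t: 37.5
ee_pos: [0.5174, 0.0019, 0.1706]
tcp_rot: [[0.931, -0.364, 0.002], [-0.364, -0.931, -0.0], [0.002, -0.001, -1.0]]
force: [0.5, -0.3, -0.0]
gripper_width: 0.052
grasp_force: 0.0
```

Call:
step_arm:
  rows:
    - {"dx": -0.03, "dy": 0, "dz": 0, "yaw": 0, "grip": 110}
    - {"dx": -0.03, "dy": 0, "dz": 0, "yaw": 0, "grip": 110}
    - {"dx": -0.02, "dy": 0, "dz": 0, "yaw": 0, "grip": 110}
    - {"dx": 0, "dy": 0, "dz": 0, "yaw": 0, "grip": 110}
    - {"dx": 0, "dy": 0, "dz": 0, "yaw": 0, "grip": 110}

```text
t: 38.0
ee_pos: [0.4431, 0.0319, 0.1698]
tcp_rot: [[0.932, -0.363, 0.001], [-0.363, -0.932, 0.001], [0.001, -0.002, -1.0]]
force: [-0.0, 0.3, -0.3]
gripper_width: 0.052
grasp_force: 0.0
```

```bash
python3 -c "
from h import *
state(1);print(arm.get_obs()['qpos'])
s=grab('scene',3);cv2.imwrite('pics/f1.png',s.astype(np.uint8)[:,:,::-1])"
```

```text
pos [0.4436 0.0315 0.1697] toolF [-0.1901  0.4654  0.4542] toolM [-0.0743 -0.158  -0.0228] yhead -111.31806473664503 w 0.05220342591037395 t 38.05
[-1.1294  0.4551  1.2929  2.1412 -0.5505  0.9427 -1.4636]
```

View pics/f1.png

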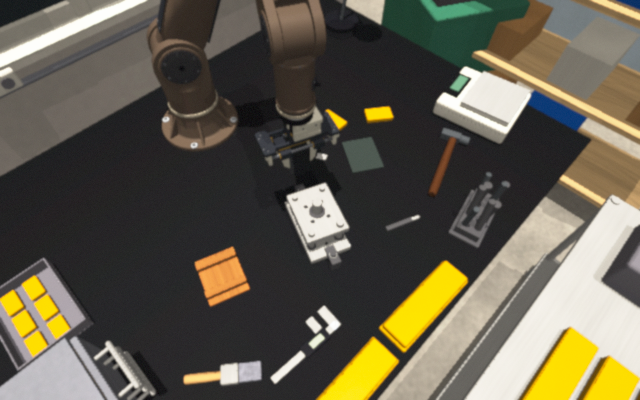

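The picture shows the upper half closed on the pillars at (318,212). The gripper is clear, and the other things on the bench are in place.

```bash
python3 -c "
from rig import arm
print(arm.finish_job())"
```

```text
the job is handed in; nothing more can be done
None
```

The gold bar lies flat in the nest and the upper die half is down on all four pillars, with the thick pillar in the large bore and the stamp resting on the bar; I let go and handed the job in at about 38 s, with nothing else on the bench visibly moved.

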